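# Load the injector test slide, lock it and arm the guarded switch

## Task

Get the injector test rig ready: lay every injector from the bench flat in the sliding tray, one to a lane between the blocks and centred lengthwise on the tray (either way round), then push the tray all the way back against its stop and turn the T-bar clamp clockwise as far as it goes to lock it. Then lift the hinged guard of the switch box well open, throw the toggle beneath it fully over from left to right, and shut the guard completely, without shifting the wrench, filter, screwdriver or cup.

Things in the scene. Friction and masses are not known exactly. Their poses are not given: they have to be found in the camera images.
- injector1_mid (a point): diesel injector lying on its side, 170 mm long, 0.3 kg: square steel body 100 long, 26 x 26 in section, round cap 30 long at its -x end, tapering brass nozzle 40 long at +x, small brass stub (8 tall) on top 25 towards the cap. Point: centre of the square body, 13 above what it lies on; x along it, z up. Grip across its 26 width here. May be absent
- injector2_mid (a point): diesel injector lying on its side, 170 mm long, 0.3 kg: square steel body 100 long, 26 x 26 in section, round cap 30 long at its -x end, tapering brass nozzle 40 long at +x, small brass stub (8 tall) on top 25 towards the cap. Point: centre of the square body, 13 above what it lies on; x along it, z up. Grip across its 26 width here. May be absent
- injector3_mid (a point): diesel injector lying on its side, 170 mm long, 0.3 kg: square steel body 100 long, 26 x 26 in section, round cap 30 long at its -x end, tapering brass nozzle 40 long at +x, small brass stub (8 tall) on top 25 towards the cap. Point: centre of the square body, 13 above what it lies on; x along it, z up. Grip across its 26 width here. May be absent
- tray (a point): centre of the top of the sliding tray's floor (120 x 180 mm, 30 above the bench). x along the slide, away from the robot; z up. Three lanes along x, centred at y = -60, 0, 60, each 36 clear between black blocks 15 tall that stand only at x = -50 to -32 and 32 to 50, so the middle 64 is free for fingers. A loaded injector's body lies between the blocks, its centre 13 above this point
- tray_post (a point): on the axis of the upright black push post at the near (-x) edge of the tray, between two lanes: at x = -76, y = -30 mm in the tray frame: 18 in diameter, 70 tall above the tray floor, its top 14 above this point. Pinch or push it to slide the tray
- carriage (a joint): travel of the tray along its slide (m): 0 is nearest the robot, 0.12 hard against the far stop. About 3 N moves it; it stays where it is left
- clamp_bar (a point): centre of the black T-bar of the clamp, on its vertical turning axis, left (+y) of the tray: bar 64 mm long along this frame's x, 16 wide along y, reaching 13 below to 13 above this point, on a stem above a 40 x 40 pedestal whose top is 22 below this point
- clamp (a joint): angle of the clamp (rad): 0 free (bar parallel to the slide), grows as the bar is turned clockwise seen from above, 1.57 its end stop (locked). About 0.06 N m turns it; it stays where it is left
- guard_hinge (a point): middle of the guard's hinge axis, 43 mm above the bench. This frame is fixed to the switch box: x away from the robot, y along the hinge axis, z up. The box is a grey block 130 (x) x 120 (y) x 40 tall, its centre 45 from the hinge towards -x
- guard_tab (a point): centre of the black finger tab on the near upper edge of the yellow guard: a disc 34 mm across, 10 thick along the hinge's y; grip it across the 10. Guard shut: 99 towards -x and 66 above the hinge; it moves on a circle about the hinge. The guard is a hollow cover 85 long (x), 76 wide, 52 tall, hinged at its far edge
- guard (a joint): opening angle of the guard (rad): 0 shut, 2.0 fully thrown back away from the robot. Stiff hinge (0.16 N m): the guard stays at any angle
- toggle_tip (a point): centre of the steel ball (16 mm across) at the tip of the toggle under the guard, in the middle of the box, 45 from the hinge towards -x; its pivot is on the box top, 30 from this point along the lever
- toggle (a joint): angle of the toggle (rad): 0 leans to the box's left (+y of the guard_hinge frame), OFF; 0.9 leans as far to the right (-y), ON. About 1.5 N at the tip moves it; it stays where it is left
- wrench: bystander, not to be disturbed: steel combination spanner lying flat
- filter: bystander, not to be disturbed: white can-shaped fuel filter 76 mm across and 100 tall, standing
- driver: bystander, not to be disturbed: screwdriver lying flat
- cup: bystander, not to be disturbed: steel cup 70 mm across and 60 tall, standing
Mind the look-alikes: they are no part of the job. What is shaped like the part that bears guard_hinge but blue is not meant.

How it is judged:
By the outcome, as a careful person would: the job done as asked, in the order asked, and still so for the second after the job is handed in, with the robot touching nothing.
Of injector1, injector2, injector3 only 2 to 3 are there at a start; the rules pass over those that are not, and their reading is None.
At some moment in a run one of injector1, injector2, injector3 may be knocked a few centimetres aside while the robot is not near it.
Once in a run the grip may slacken for a moment while it holds something.
It also fails if it takes over 210 s, if anything falls off the work surface, if the arm or the gripper's body presses on something with over 40 N, if the wrist force passes 120 N, or if a joint passes its speed limit or range.

## Robot

A 6-joint arm with a two-finger parallel gripper is mounted at the origin on the work surface. World frame = base frame: x ahead of the robot, y to its left, z up, the work surface at z = 0. Lengths are in m, angles in degrees, forces in N, time in s.
With the tool pointing down it reaches from about 0.25 to 0.85 m from the base axis. Payload 12.5 kg.
Tool frame: the origin (TCP) lies midway between the tips of the shut fingers; the grasp point (between the pads) lies 19 mm behind it (grip_point_offset is the z of the grasp point in the tool frame, in m); z points along the fingers, y is the line along which they close (so a half turn about z gives the same grasp; the last joint's range is limited). The gripper opens to 93 mm and grips with 3 to 60 N. Pads are 15 mm wide; open, the fingers measure 128 mm over their backs; the gripper's body (75 mm by 188 mm) begins 65 mm behind the grasp point.
Start: joints at [62.418, 20.094, 94.641, -0, 65.266, -4.847], TCP at [0.213, 0.507, 0.219] pointing down, gripper open.
Joint ranges: [-157.81, 157.81], [-45, 120.19], [0.68, 151.7], [-89.99, 269.99], [4.06, 180], [-164.3, 164.3]. Speed limits (degrees/s): [127.2, 127.2, 159.86, 180, 180, 180].

## Interface

Orientations are given as [roll, pitch, yaw] about the fixed x, y, z axes, in that order (R = Rz(yaw) Ry(pitch) Rx(roll)).
In Python, from workcell import get_state, capture, job_done, find_in, outline_of, grip_point_offset gives the robot as it stands.
- The arm moves only by the tool step_arm, never from a script. Its argument "targets" is one flat list of numbers, 4 for each row, row after row: the shift along the tool's x, y, z in mm, then the turn about the tool's z in rad. In form: [tx, ty, tz, yaw, tx, ty, tz, yaw, ...]. A call has exactly 5 rows; each row shifts and turns the commanded pose from where the row before left it, along the tool's axes as they then stand; what a row does not reach is not made up. A row lasts 1/10 s, in which the tool goes at most 50 mm and 8.59 degrees, less where a joint would pass 70% of its speed; a pose out of reach is approached as far as the arm can. A call with a gripper value outside its range is refused whole. "jaw" is the opening, from 0 (shut) to 1 (fully open), set as the call begins (left out, the last holds). The fingers move at their own pace and stop on an object; "squeeze" is the grip in N (left out, the last holds). Time passes only in rows, so rows that do not move let the fingers close, or fill a call up. It gives the time, the measured TCP pose, the force, the opening and the grip force at its end, in the units of the state.
- get_state(): the state, without advancing time (a new reading comes with each control period).
- capture(name): name is "side" or "top" or "wrist"; returns a dict with "color" (384x512x3 uint8, red, green, blue), "z_map" (384x512 float32, m along the optical axis (not along the pixel's ray), 0 where there is no reading), "mtx" (3x3 intrinsics, pixels), "pose" (4x4, takes a point from camera to world coordinates). Camera axes: x right, y up, looking along -z (the intrinsics and any distortion apply to the point x, -y, -z); pixel columns grow to the right and rows downward; lengths in m; the calibration is good to about 2 mm. A picture is of the moment at which its call begins.
- job_done(): hands the job in; it is judged then, once.
Trained networks look in a picture, given as the dict that the camera call returned (one of the last four; its "shot" number tells which), for a name from the list of things; names that differ only in an ending like _2 or _b are one class to them, and where a whole thing is asked for, a point or a joint stands for the part that bears it (a point fixed in the world has none). Each returns a list of dicts, best first, with "conf" (0 to 1); they miss things now and then, are a little off and sometimes report something else, mostly with a low value. They report only what shows in the picture. A call takes as long as a camera call. They do not tell look-alikes from the thing itself.
- find_in(picture, name): "bbox" ([left, top, right, bottom] as shares, 0 to 1, of the picture: columns of its width, rows of its height, round what is visible of it).
- outline_of(picture, name): "pixels" (384x512 bool, what is visible of it) and "bbox" ([left, top, right, bottom] as shares, 0 to 1, of the picture: columns of its width, rows of its height, round what is visible of it).
The state is a dict: "clock": time; "joints": joint angles; "qvel": joint speeds; "joint_torque": joint torques, N m; "tcp_pos": TCP position; "orientation": TCP orientation; "wrist_force": force on the tool from outside, world axes, zero at the start; "wrist_torque": the same for the moment, N m; "gripper_width": opening from 0.0 (shut) to 1.0 (fully open); "grip_force": force on a finger pad.
Only numpy, scipy, OpenCV 4.12 (cv2) and the standard library are available. Lean on these libraries where they do the work, as an engineer would, in place of code of your own. Each camera call takes 0.05 s, during which the arm holds its last target. There are 200 camera calls.

## Working session

There is one attempt and no reset: what is moved stays moved. The work goes in short steps, Python scripts to look and compute and a tool call to move; the robot and the scene stay as the last step left them, time stands still between calls to the robot, and variables do not carry over. Pictures are saved under pics/ and viewed, at most 14 in all, crops included, and the job is handed in when it is done.

Besides the shell and the picture viewer there is one more tool, called after ">>>" in YAML: its name, and indented under it one key for each argument. step_arm: Moves the arm, as the interface text tells. Its arguments: {"type":"object","properties":{"targets":{"type":"array"},"jaw":{"type":"number"},"squeeze":{"type":"number"}},"required":["targets"]}

```bash
ls; mkdir -p pics; cat > h.py <<'E'
import numpy as np, cv2
from workcell import *
def save(p,n): cv2.imwrite('pics/'+n,cv2.cvtColor(p['color'],cv2.COLOR_RGB2BGR))
def cloud(p):
    h,w=p['z_map'].shape; v,u=np.mgrid[0:h,0:w]; K=p['mtx']; z=p['z_map']
    P=np.stack([(u-K[0,2])/K[0,0]*z,-(v-K[1,2])/K[1,1]*z,-z,np.ones_like(z)],-1)
    W=(P@p['pose'].T)[...,:3]; W[z==0]=np.nan; return W
E
python3 - <<'E'
from h import *
s=get_state(); print(s['tcp_pos'],s['orientation'],s['clock'],grip_point_offset)
for n in ['top','side']:
    p=capture(n); save(p,n+'0.png'); print(n,p['pose'].round(3).tolist(),p['mtx'].round(1).tolist(),p.keys())
    W=cloud(p)
    for k in ['injector1_mid','tray','tray_post','clamp_bar','guard_tab','guard_hinge','toggle_tip','wrench','filter','driver','cup']:
        for d in outline_of(p,k)[:4]:
            m=d['pixels']; q=W[m]; q=q[~np.isnan(q[:,0])]
            if len(q)<5: continue
            r=cv2.minAreaRect((q[q[:,2]>np.median(q[:,2])-.02][:,:2]*1000).astype(np.float32))
            v,u=np.nonzero(m)
            print(k,round(d['conf'],2),'px',int(u.mean()),int(v.mean()),'med',np.median(q,0).round(3),'zmax',q[:,2].max().round(3),'rect',np.round(r[0]),np.round(r[1]),round(r[2],1))
E
```

```text
pics
[0.21238488 0.50698465 0.21811722] [-1.79937010e+02 -6.47623052e-03  1.57262654e+02] 0.0 -0.0188
top [[0.024, 0.99, -0.137, 0.341], [-1.0, 0.023, -0.012, -0.021], [-0.009, 0.137, 0.99, 1.277], [0.0, 0.0, 0.0, 1.0]] [[416.0, 0.0, 254.9], [0.0, 416.0, 194.1], [0.0, 0.0, 1.0]] dict_keys(['color', 'z_map', 'mtx', 'pose', 'shot'])
injector1_mid 0.96 px 290 219 med [ 0.441 -0.114  0.024] zmax 0.042 rect [ 447. -115.] [168.  26.] 7.2
tray 0.59 px 180 209 med [0.462 0.214 0.031] zmax 0.105 rect [450. 216.] [149. 179.] 5.4
tray_post 0.8 px 180 209 med [0.461 0.215 0.031] zmax 0.105 rect [450. 219.] [150. 187.] 6.3
clamp_bar 0.7 px 181 209 med [0.462 0.213 0.031] zmax 0.105 rect [452. 216.] [154. 181.] 6.6
clamp_bar 0.52 px 130 201 med [0.478 0.355 0.075] zmax 0.082 rect [477. 358.] [61. 17.] 2.2
guard_tab 0.78 px 407 282 med [ 0.266 -0.435  0.096] zmax 0.129 rect [ 256. -441.] [ 78. 113.] 83.2
guard_tab 0.71 px 130 200 med [0.481 0.356 0.075] zmax 0.082 rect [480. 358.] [62. 17.] 2.6
guard_tab 0.66 px 363 215 med [ 0.452 -0.319  0.096] zmax 0.129 rect [ 441. -324.] [116.  78.] 3.7
guard_
[... 2107 characters left out ...]
.125 rect [ 263. -446.] [120. 135.] 83.5
toggle_tip 0.31 px 379 220 med [ 0.713 -0.284  0.065] zmax 0.102 rect [ 730. -270.] [74. 70.] 69.4
toggle_tip 0.24 px 326 202 med [ 0.739 -0.048  0.006] zmax 0.01 rect [749. -44.] [ 40. 175.] 80.7
wrench 0.76 px 324 202 med [ 0.733 -0.048  0.005] zmax 0.01 rect [750. -39.] [ 50. 176.] 80.7
filter 0.8 px 378 220 med [ 0.712 -0.284  0.067] zmax 0.102 rect [ 729. -272.] [70. 70.] 69.4
filter 0.62 px 196 166 med [0.478 0.352 0.064] zmax 0.078 rect [476. 356.] [64. 20.] 4.9
driver 0.55 px 219 169 med [0.573 0.36  0.018] zmax 0.027 rect [592. 403.] [189.  34.] 73.7
cup 0.66 px 237 267 med [ 0.306 -0.199  0.039] zmax 0.061 rect [ 316. -171.] [122.  67.] 67.6
```

View pics/top0.png

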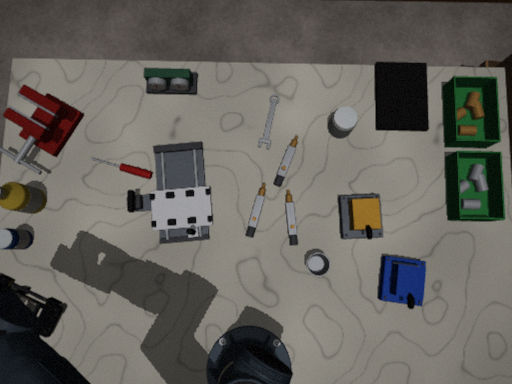

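View pics/side0.png

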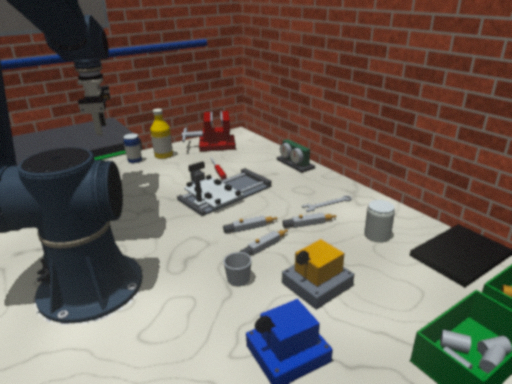

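```bash
cat > meas.py <<'E'
from h import *
def injectors(p,W):
    m=((W[...,2]>.012)&(W[...,2]<.06)&(W[...,0]>.3)&(W[...,0]<.72)&(W[...,1]>-.2)&(W[...,1]<.08)).astype(np.uint8)
    n,l,st,_=cv2.connectedComponentsWithStats(m)
    out=[]
    for i in range(1,n):
        if st[i,4]<60: continue
        q=W[l==i]; r=cv2.minAreaRect((q[:,:2]*1000).astype(np.float32))
        if max(r[1])<100: continue
        mu=q[:,:2].mean(0); _,_,vt=np.linalg.svd(q[:,:2]-mu,full_matrices=False); d=vt[0]; 
        if d[0]<0: d=-d
        c=p['color'][l==i].astype(int); t=(q[:,:2]-mu)@d
        br=(c[:,0]-c[:,2])>50
        s=np.sign(t[br].mean()-t.mean())
        tt=t*s; nz=tt.max()
        # body centre = mid extent -5mm toward cap
        mid=(np.percentile(tt,99.5)+np.percentile(tt,.5))/2-.005
        print('inj',(mu+d*s*mid).round(4),'yaw(nozzle)',np.degrees(np.arctan2(*(d*s)[::-1])).round(1),'len',(np.ptp(t)).round(3),'z',np.median(q[:,2]).round(3),'brn',br.sum())
E
python3 - <<'E'
from meas import *
p=capture('top'); W=cloud(p); injectors(p,W)
c=p['color'].astype(int)
# white tray floor
m=(W[...,2]>.022)&(W[...,2]<.05)&(abs(W[...,1]-.215)<.13)&(abs(W[...,0]-.46)<.12)
q=W[m&(c.min(-1)>130)]; r=cv2.minAreaRect((q[:,:2]*1000).astype(np.float32)); print('tray white',r,np.median(q[:,2]))
q=W[(W[...,2]>.055)&(abs(W[...,1]-.2)<.1)&(abs(W[...,0]-.4)<.12)]
print('post',q[q[:,2]>.09].mean(0) if (q[:,2]>.09).any() else q.mean(0),len(q))
q=W[(W[...,2]>.06)&(abs(W[...,1]-.36)<.05)&(abs(W[...,0]-.48)<.05)]; print('clamp',cv2.minAreaRect((q[:,:2]*1000).astype(np.float32)),q.mean(0))
# rails
q=W[(W[...,2]>.006)&(W[...,2]<.028)&(W[...,1]>.1)&(W[...,1]<.31)&(abs(W[...,0]-.5)<.2)&(c.max(-1)<120)]; print('rail',cv2.minAreaRect((q[:,:2]*1000).astype(np.float32)))
q=W[(W[...,2]>.085)&(abs(W[...,1]+.32)<.1)&(abs(W[...,0]-.44)<.1)]
g=q[q[:,2]<.104]; print('guardtop',cv2.minAreaRect((g[:,:2]*1000).astype(np.float32)),np.median(g[:,2]))
g=q[q[:,2]>.108]; print('tab',g.mean(0),cv2.minAreaRect((g[:,:2]*1000).astype(np.float32)),g[:,2].max())
q=W[(W[...,2]>.03)&(W[...,2]<.05)&(abs(W[...,1]+.32)<.1)&(abs(W[...,0]-.44)<.1)]; print('box',cv2.minAreaRect((q[:,:2]*1000).astype(np.float32)))
for lo,hi,y0,y1,n in [(.66,.85,-.1,.03,'wrench')]:
    pass
E
```

```text
inj [ 0.6174 -0.0983] yaw(nozzle) -20.6 len 0.17 z 0.025 brn 45
inj [ 0.4611 -0.0095] yaw(nozzle) -14.2 len 0.17 z 0.025 brn 47
inj [ 0.4417 -0.1149] yaw(nozzle) 6.8 len 0.169 z 0.025 brn 48
tray white ((452.30743408203125, 215.7471923828125), (147.82659912109375, 179.7297821044922), 6.532492637634277) 0.030223553981273632
post [0.39317167 0.1775302  0.09865527] 44
clamp ((478.9991760253906, 358.10662841796875), (63.09174728393555, 17.43720245361328), 4.492956638336182) [0.47833718 0.35726238 0.0744055 ]
rail ((506.38189697265625, 217.47891235351562), (335.4762268066406, 178.1461181640625), 3.3490679264068604)
guardtop ((444.312744140625, -323.1712951660156), (109.52787017822266, 77.1501235961914), 3.662238359451294) 0.09659894262728008
tab [ 0.39827981 -0.32498139  0.1203632 ] ((398.58306884765625, -325.69891357421875), (31.00138282775879, 10.346566200256348), 6.995525360107422) 0.12878307284848756
box ((453.517822265625, -322.6739501953125), (129.94696044921875, 121.02362823486328), 3.4723780155181885)
```

```bash
cat > plan.py <<'E'
import sys
from h import *
from scipy.spatial.transform import Rotation as R
def plan(*wps):
    s=get_state(); p=np.array(s['tcp_pos']); yaw=s['orientation'][2]
    for x,y,z,w in wps:
        dy=(w-yaw+180)%360-180; yaw=w
        c,n=np.cos(np.radians(w)),np.sin(np.radians(w))
        d=(np.array([x,y,z])-p)*1000
        print('to',(x,y,z,w),'turn %.3f'%-np.radians(dy),'then tool mm',[round(v,1) for v in (d@[c,n,0],d@[n,-c,0],-d[2])]); p=np.array([x,y,z])
if __name__=='__main__':
    s=get_state(); print('t',s['clock'],'tcp',np.round(s['tcp_pos'],4),'rpy',np.round(s['orientation'],2),'w',round(s['gripper_width'],3),'f',np.round(s['wrist_force'],1),round(s['grip_force'],1))
    a=list(map(float,sys.argv[1:])); plan(*[a[i:i+4] for i in range(0,len(a),4)])
E
python3 plan.py .43 .21 .25 184 .461 -.0095 .12 165.8
```

```text
t 1.25 tcp [0.2125 0.5073 0.2186] rpy [-180.     -0.    157.26] w 0.996 f [-0.6 -0.4  0.2] 0.0
to (0.43, 0.21, 0.25, 184.0) turn -0.467 then tool mm [np.float64(-196.2), np.float64(-311.7), np.float64(-31.4)]
to (0.461, -0.0095, 0.12, 165.8) turn 0.318 then tool mm [np.float64(-83.9), np.float64(-205.2), np.float64(130.0)]
```

>>> step_arm:
  targets: [0,0,-6,-0.117,0,0,-6,-0.117,0,0,-6,-0.117,0,0,-6,-0.116,-20,-32,-7,0]
  jaw: 0.65

```text
clock: 1.75
tcp_pos: [0.2337, 0.4781, 0.2496]
orientation: [180.0, -0.0, -175.6]
wrist_force: [1.4, -1.3, -0.5]
gripper_width: 0.656
grip_force: 0.0
```

>>> step_arm:
  targets: [-25,-40,0,0,-25,-40,0,0,-25,-40,0,0,-25,-40,0,0,-25,-40,0,0]

```text
clock: 2.25
tcp_pos: [0.3742, 0.2844, 0.2499]
orientation: [180.0, 0.0, -176.0]
wrist_force: [0.6, 0.7, -0.8]
gripper_width: 0.65
grip_force: 0.0
```

>>> step_arm:
  targets: [-25,-40,0,0,-20,-32,0,0,-6,-8,0,0,0,0,0,0,0,0,0,0]

```text
clock: 2.75
tcp_pos: [0.4294, 0.2105, 0.2496]
orientation: [180.0, -0.0, -176.0]
wrist_force: [-0.2, 0.0, 0.4]
gripper_width: 0.65
grip_force: 0.0
```

```bash
python3 plan.py; python3 - <<'E'
from h import *
p=capture('wrist'); save(p,'w1.png'); np.savez('w1.npz',**{k:p[k] for k in('color','z_map','mtx','pose')}); print(p['pose'].round(3).tolist(),p['mtx'].tolist())
E
```

```text
t 2.75 tcp [0.4294 0.2105 0.2496] rpy [ 1.7999e+02 -2.0000e-02 -1.7597e+02] w 0.65 f [-0.2  0.   0.4] 0.0
[[-0.071, -0.959, -0.275, 0.353], [0.997, -0.068, -0.019, 0.205], [-0.0, -0.275, 0.961, 0.415], [0.0, 0.0, 0.0, 1.0]] [[299.68073977841664, 0.0, 257.41723386035267], [0.0, 299.68073977841664, 190.59999430307462], [0.0, 0.0, 1.0]]
```

View pics/w1.png

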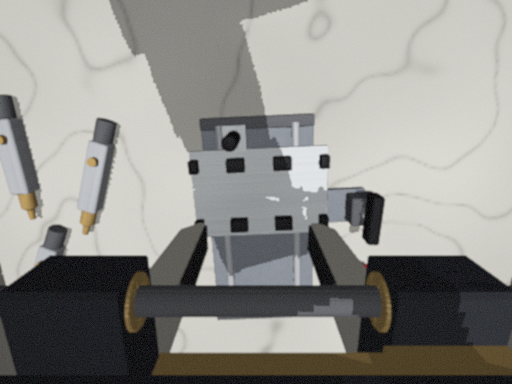

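```bash
python3 - <<'E'
from h import *
p=dict(np.load('w1.npz')); W=cloud(p); c=p['color'].astype(int)
m=((W[...,2]>.037)&(W[...,2]<.052)&(c.max(-1)<70)&(abs(W[...,0]-.46)<.1)&(abs(W[...,1]-.215)<.11)).astype(np.uint8)
n,l,st,_=cv2.connectedComponentsWithStats(m)
pts=[]
for i in range(1,n):
    if st[i,4]<15: continue
    q=W[l==i]; b=(q[:,:2].min(0)+q[:,:2].max(0))/2; print(b.round(4),np.ptp(q[:,:2],axis=0).round(3),st[i,4],np.median(q[:,2]).round(4)); pts.append(b)
f=(W[...,2]>.025)&(W[...,2]<.034)&(c.min(-1)>110)&(abs(W[...,0]-.46)<.1)&(abs(W[...,1]-.215)<.11)
q=W[f]; print('floor',cv2.minAreaRect((q[:,:2]*1000).astype(np.float32)),np.median(q[:,2]))
q=W[(W[...,2]>.093)&(W[...,2]<.11)&(abs(W[...,0]-.39)<.03)&(abs(W[...,1]-.18)<.03)];print('post',q.mean(0),np.ptp(q,axis=0))
q=W[(W[...,2]>.06)&(W[...,2]<.1)&(abs(W[...,0]-.48)<.06)&(abs(W[...,1]-.36)<.04)];print('clamp',cv2.minAreaRect((q[:,:2]*1000).astype(np.float32)),q[:,2].max())
from meas import injectors; injectors(p,W)
E
```

```text
[0.4145 0.2932] [0.016 0.011] 110 0.0445
[0.4208 0.2405] [0.017 0.021] 208 0.0446
[0.4277 0.1813] [0.018 0.022] 228 0.0447
[0.4335 0.1293] [0.016 0.011] 116 0.0443
[0.4936 0.3027] [0.013 0.01 ] 85 0.0441
[0.5014 0.2497] [0.017 0.022] 215 0.0446
[0.5083 0.1913] [0.018 0.022] 225 0.0446
[0.5078 0.1381] [0.002 0.009] 22 0.042
floor ((450.69146728515625, 214.32638549804688), (150.61334228515625, 180.20687866210938), 6.551086902618408) 0.02976766961138444
post [0.39322734 0.17774201 0.09942485] [0.01716072 0.01708508 0.00804361]
clamp ((477.6882019042969, 357.7050476074219), (62.557735443115234, 15.794365882873535), 3.264963150024414) 0.07880576752776902
inj [ 0.4414 -0.1102] yaw(nozzle) 3.8 len 0.17 z 0.024 brn 284
inj [ 0.4622 -0.0075] yaw(nozzle) -14.7 len 0.17 z 0.025 brn 266
```

```bash
python3 plan.py .4618 -.0085 .10 165.5  .4618 -.0085 .005 165.5 .4618 -.0085 .16 165.5 .4576 .2753 .16 186.7
```

```text
t 2.8 tcp [0.4293 0.2107 0.2496] rpy [ 1.7999e+02 -1.0000e-02 -1.7592e+02] w 0.652 f [-0.2  0.7  0.3] 0.0
to (0.4618, -0.0085, 0.1, 165.5) turn 0.324 then tool mm [np.float64(-86.4), np.float64(-204.1), np.float64(149.6)]
to (0.4618, -0.0085, 0.005, 165.5) turn -0.000 then tool mm [np.float64(0.0), np.float64(0.0), np.float64(95.0)]
to (0.4618, -0.0085, 0.16, 165.5) turn -0.000 then tool mm [np.float64(0.0), np.float64(0.0), np.float64(-155.0)]
to (0.4576, 0.2753, 0.16, 186.7) turn -0.370 then tool mm [np.float64(-28.9), np.float64(282.4), np.float64(-0.0)]
```

>>> step_arm:
  targets: [0,0,0,0.108,0,0,0,0.108,0,0,0,0.108,-17.4,-40.1,29.6,0,-17,-41,30,0]

```text
clock: 3.3
tcp_pos: [0.4419, 0.1287, 0.1934]
orientation: [179.9, 0.1, 165.7]
wrist_force: [1.0, -0.0, 0.2]
gripper_width: 0.65
grip_force: 0.0
```

>>> step_arm:
  targets: [-17,-41,30,0,-17,-41,30,0,-18,-41,30,0,0,0,0,0,0,0,0,0]

```text
clock: 3.8
tcp_pos: [0.4599, 0.0054, 0.1095]
orientation: [180.0, -0.1, 165.4]
wrist_force: [0.5, 0.6, -0.3]
gripper_width: 0.645
grip_force: 0.0
```

```bash
python3 - <<'E'
from meas import *
p=capture('top'); injectors(p,cloud(p))
E
python3 plan.py .4618 -.0085 .005 165.5
```

```text
inj [ 0.6202 -0.0999] yaw(nozzle) -19.6 len 0.168 z 0.025 brn 52
inj [ 0.4416 -0.1154] yaw(nozzle) 6.1 len 0.169 z 0.025 brn 48
t 3.85 tcp [0.4603 0.006  0.1102] rpy [1.7998e+02 1.0000e-02 1.6550e+02] w 0.645 f [-0.7 -0.6  0.4] 0.0
to (0.4618, -0.0085, 0.005, 165.5) turn 0.000 then tool mm [np.float64(-5.1), np.float64(-13.6), np.float64(105.2)]
```

>>> step_arm:
  targets: [-5,-13.6,10,0,0,0,25,0,0,0,25,0,0,0,25,0,0,0,20,0]

```text
clock: 4.35
tcp_pos: [0.4621, -0.0078, 0.0046]
orientation: [180.0, 0.1, 165.6]
wrist_force: [0.2, -0.7, 0.1]
gripper_width: 0.65
grip_force: 0.0
```

```bash
python3 plan.py .4618 -.0085 .005 165.5
```

```text
t 4.35 tcp [ 0.4621 -0.0078  0.0046] rpy [1.7998e+02 7.0000e-02 1.6561e+02] w 0.65 f [ 0.2 -0.7  0.1] 0.0
to (0.4618, -0.0085, 0.005, 165.5) turn 0.002 then tool mm [np.float64(0.1), np.float64(-0.7), np.float64(-0.4)]
```

>>> step_arm:
  targets: [0,0,0,0,0,0,0,0,0,0,0,0,0,0,0,0,0,0,0,0]
  jaw: 0
  squeeze: 35

```text
clock: 4.85
tcp_pos: [0.4621, -0.0096, 0.0056]
orientation: [180.0, 0.1, 165.5]
wrist_force: [-0.1, 2.3, 7.9]
gripper_width: 0.274
grip_force: 35.0
```

>>> step_arm:
  targets: [0,0,-20,0,0,0,-30,0,0,0,-35,0,0,0,-35,0,0,0,-35,0]

```text
clock: 5.35
tcp_pos: [0.4612, -0.0096, 0.1614]
orientation: [-180.0, -0.0, 165.4]
wrist_force: [0.4, -0.5, -2.1]
gripper_width: 0.275
grip_force: 35.0
```

>>> step_arm:
  targets: [0,0,0,-0.124,0,0,0,-0.123,0,0,0,-0.123,-4,35,0,0,-4,38,0,0]

```text
clock: 5.85
tcp_pos: [0.4609, 0.0641, 0.1599]
orientation: [-180.0, 0.0, -173.5]
wrist_force: [1.2, 0.5, -2.2]
gripper_width: 0.275
grip_force: 35.0
```

>>> step_arm:
  targets: [-4,40,0,0,-4,40,0,0,-4,40,0,0,-4,40,0,0,-4,40,0,0]

```text
clock: 6.35
tcp_pos: [0.4572, 0.2664, 0.1599]
orientation: [-180.0, -0.0, -173.3]
wrist_force: [1.0, -0.4, -1.9]
gripper_width: 0.276
grip_force: 35.0
```

```bash
python3 plan.py .4576 .2753 .16 186.7; python3 - <<'E'
from h import *
p=capture('wrist'); save(p,'w2.png'); np.savez('w2.npz',**{k:p[k] for k in('color','z_map','mtx','pose')})
E
```

```text
t 6.35 tcp [0.4572 0.2664 0.1599] rpy [-1.8000e+02 -1.0000e-02 -1.7335e+02] w 0.276 f [ 1.  -0.4 -1.9] 35.0
to (0.4576, 0.2753, 0.16, 186.7) turn -0.001 then tool mm [np.float64(-1.4), np.float64(8.8), np.float64(-0.1)]
```

View pics/w2.png

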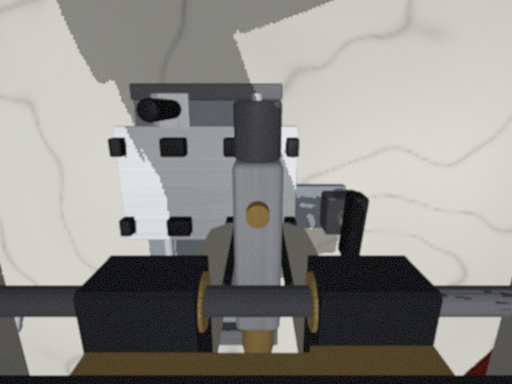

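```bash
cat > held.py <<'E'
# held injector: stub / cap-body junction along tray axis relative to tcp
import sys
from h import *
def held(p,s,yaw=6.7):
    W=cloud(p); c=p['color'].astype(int); t=np.array(s['tcp_pos']); ax=np.array([np.cos(np.radians(yaw)),np.sin(np.radians(yaw))]); nn=np.array([-ax[1],ax[0]])
    q=W-t; a=q[...,:2]@ax; b=q[...,:2]@nn; z=q[...,2]
    m=(abs(b)<.03)&(z>-.02)&(z<.06)&(a<.1)&(a>-.15)
    st=m&(c[...,0]-c[...,2]>40)&(abs(a)<.045); print('stub a',np.median(a[st]).round(4),'b',np.median(b[st]).round(4),st.sum(),'z',np.median(z[st]).round(4))
    bd=m&(a<0)&(a>-.1)&(c.max(-1)>60); print('body near end a',np.percentile(a[bd],1).round(4),'b mean',((b[bd].min()+b[bd].max())/2).round(4), 'all min a',np.percentile(a[m],.5).round(4))
E
python3 - <<'E'
from held import *
held(dict(np.load('w2.npz')),get_state())
E
```

```text
stub a -0.0254 b -0.0048 454 z 0.028
body near end a -0.0782 b mean -0.003 all min a -0.0791
```

>>> step_arm:
  targets: [-1.5,9,0,0,0,0,30,0,0,0,30,0,0,0,30,0,0,0,20,0]

```text
clock: 6.9
tcp_pos: [0.4576, 0.2727, 0.048]
orientation: [-180.0, -0.1, -173.4]
wrist_force: [0.3, 0.6, -1.5]
gripper_width: 0.279
grip_force: 35.0
```

>>> step_arm:
  targets: [0,0,7,0,0,0,6,0,0,0,1,0,0,0,0,0,0,0,0,0]

```text
clock: 7.4
tcp_pos: [0.4587, 0.2741, 0.0366]
orientation: [180.0, 0.1, -173.3]
wrist_force: [-0.1, -0.7, -1.7]
gripper_width: 0.28
grip_force: 35.0
```

```bash
python3 plan.py .4576 .2753 .0355 186.7
```

```text
t 7.4 tcp [0.4587 0.2741 0.0366] rpy [ 1.7997e+02  7.0000e-02 -1.7334e+02] w 0.28 f [-0.1 -0.7 -1.7] 35.0
to (0.4576, 0.2753, 0.0355, 186.7) turn -0.001 then tool mm [np.float64(0.9), np.float64(1.3), np.float64(1.1)]
```

>>> step_arm:
  targets: [1,1,1.5,0,0,0,0,0,0,0,0,0,0,0,0,0,0,0,0,0]

```text
clock: 7.9
tcp_pos: [0.458, 0.2747, 0.0356]
orientation: [-180.0, 0.1, -173.3]
wrist_force: [-0.2, -5.8, 8.7]
gripper_width: 0.277
grip_force: 35.0
```

>>> step_arm:
  targets: [0,0,0,0,0,0,0,0,0,0,0,0,0,0,-5,0,0,0,-15,0]
  jaw: 0.42

```text
clock: 8.4
tcp_pos: [0.4564, 0.2745, 0.0538]
orientation: [-180.0, -0.1, -173.3]
wrist_force: [-0.8, -0.0, 0.7]
gripper_width: 0.425
grip_force: 0.0
```

>>> step_arm:
  targets: [0,0,-30,0,0,0,-30,0,0,0,-35,0,0,0,-35,0,0,0,-20,0]

```text
clock: 8.9
tcp_pos: [0.4577, 0.2751, 0.2074]
orientation: [179.9, 0.2, -173.3]
wrist_force: [0.8, -0.3, 0.3]
gripper_width: 0.419
grip_force: 0.0
```

```bash
cat > tray.py <<'E'
from h import *
def tray(p,c0=(.46455,.2157),yaw=6.7):
    W=cloud(p); c=p['color'].astype(int); y=np.radians(yaw); ax=np.array([np.cos(y),np.sin(y)]); nn=np.array([-ax[1],ax[0]])
    q=W[...,:2]-c0; a=q@ax; b=q@nn; z=W[...,2]
    for L in (-.06,0,.06):
        m=(abs(b-L)<.018)&(abs(a)<.11)&(z>.048)&(z<.068)
        if m.sum()<40: print('lane',L,'empty',m.sum()); continue
        br=m&(c[...,0]-c[...,2]>40)
        st=br&(abs(a)<.045)
        fit=np.polyfit(a[m],b[m],1)
        print('lane',L,'extent a',np.percentile(a[m],[.5,99.5]).round(4),'stub a',np.median(a[st]).round(4) if st.sum() else None,'b',(b[m].mean()-L).round(4),'slope deg',np.degrees(fit[0]).round(1),'top z',np.median(z[m]).round(4))
E
python3 plan.py .4415 -.113 .12 186 .4415 -.113 .005 186
python3 - <<'E'
from tray import *; from meas import injectors
p=capture('wrist'); tray(p); p=capture('top'); injectors(p,cloud(p)); tray(p)
E
```

```text
t 8.9 tcp [0.4577 0.2751 0.2074] rpy [ 1.7994e+02  1.7000e-01 -1.7334e+02] w 0.419 f [ 0.8 -0.3  0.3] 0.0
to (0.4415, -0.113, 0.12, 186.0) turn 0.012 then tool mm [np.float64(56.6), np.float64(-384.3), np.float64(87.4)]
to (0.4415, -0.113, 0.005, 186.0) turn -0.000 then tool mm [np.float64(0.0), np.float64(0.0), np.float64(115.0)]
lane -0.06 empty 0
lane 0 empty 0
lane 0.06 extent a [-0.0781  0.0723] stub a -0.0241 b -0.0007 slope deg 0.0 top z 0.0552
inj [ 0.6175 -0.0983] yaw(nozzle) -20.5 len 0.169 z 0.025 brn 53
inj [ 0.4415 -0.1149] yaw(nozzle) 6.8 len 0.169 z 0.025 brn 54
lane -0.06 empty 0
lane 0 empty 0
lane 0.06 extent a [-0.0785  0.0815] stub a -0.0233 b -0.0009 slope deg 2.3 top z 0.0553
```

>>> step_arm:
  targets: [5.6,-38,0,0,5.6,-38,0,0,5.6,-38,0,0,5.6,-38,0,0,5.6,-38,0,0]
  jaw: 0.65

```text
clock: 9.5
tcp_pos: [0.4505, 0.0814, 0.2033]
orientation: [180.0, -0.1, -173.3]
wrist_force: [0.6, 0.1, -0.4]
gripper_width: 0.65
grip_force: 0.0
```

>>> step_arm:
  targets: [5.6,-38,20,0,5.6,-38,20,0,5.6,-38,20,0,5.6,-38,20,0,5.6,-38,7,0]

```text
clock: 10.0
tcp_pos: [0.4438, -0.1102, 0.1148]
orientation: [179.9, -0.2, -173.3]
wrist_force: [0.7, -0.3, 1.2]
gripper_width: 0.65
grip_force: 0.0
```

>>> step_arm:
  targets: [0,-5,0,0,0,0,0,0,0,0,0,0,0,0,0,0,0,0,0,0]

```text
clock: 10.5
tcp_pos: [0.4463, -0.1132, 0.1175]
orientation: [-180.0, 0.0, -173.3]
wrist_force: [-0.2, -0.2, -0.4]
gripper_width: 0.649
grip_force: 0.0
```

```bash
python3 plan.py .4415 -.114 .005 186.5
python3 - <<'E'
from meas import injectors; from h import *
p=capture('wrist');  injectors(p,cloud(p))
E
```

```text
t 10.5 tcp [ 0.4463 -0.1132  0.1175] rpy [-1.7999e+02  2.0000e-02 -1.7326e+02] w 0.649 f [-0.2 -0.2 -0.4] 0.0
to (0.4415, -0.114, 0.005, 186.5) turn 0.004 then tool mm [np.float64(4.9), np.float64(-0.2), np.float64(112.5)]
inj [ 0.4414 -0.1165] yaw(nozzle) 6.8 len 0.171 z 0.025 brn 506
```

>>> step_arm:
  targets: [5,1,15,0,0,0,25,0,0,0,25,0,0,0,25,0,0,0,22,0]

```text
clock: 11.05
tcp_pos: [0.4411, -0.1133, 0.0043]
orientation: [-180.0, 0.0, -173.3]
wrist_force: [-0.2, -0.3, 0.4]
gripper_width: 0.652
grip_force: 0.0
```

>>> step_arm:
  targets: [0,0,0,0,0,0,0,0,0,0,0,0,0,0,0,0,0,0,0,0]
  jaw: 0

```text
clock: 11.55
tcp_pos: [0.4419, -0.1141, 0.0062]
orientation: [-179.9, 0.1, -173.3]
wrist_force: [-0.9, 0.6, 8.7]
gripper_width: 0.271
grip_force: 35.0
```

>>> step_arm:
  targets: [0,0,-20,0,0,0,-30,0,0,0,-35,0,0,0,-35,0,0,0,-35,0]

```text
clock: 12.05
tcp_pos: [0.4404, -0.1134, 0.1617]
orientation: [180.0, -0.0, -173.3]
wrist_force: [0.3, -0.1, -4.1]
gripper_width: 0.273
grip_force: 35.0
```

>>> step_arm:
  targets: [-6.8,36.2,0,0,-6.8,36.2,0,0,-6.8,36.2,0,0,-6.8,36.2,0,0,-6.8,36.2,0,0]

```text
clock: 12.55
tcp_pos: [0.4533, 0.0715, 0.1603]
orientation: [180.0, -0.0, -173.4]
wrist_force: [0.2, -0.0, -3.1]
gripper_width: 0.279
grip_force: 35.0
```

>>> step_arm:
  targets: [-6.8,36.2,0,0,-6.8,36.2,0,0,-6.8,36.2,0,0,-6.8,36,0,0,0,0,0,0]

```text
clock: 13.05
tcp_pos: [0.4637, 0.22, 0.1602]
orientation: [180.0, 0.0, -173.2]
wrist_force: [0.6, -0.4, -3.9]
gripper_width: 0.277
grip_force: 35.0
```

```bash
python3 plan.py .4646 .2157 .0355 186.7
python3 - <<'E'
from held import *
p=capture('wrist');  held(p,get_state())
E
```

```text
t 13.05 tcp [0.4637 0.22   0.1602] rpy [ 1.7995e+02  1.0000e-02 -1.7317e+02] w 0.277 f [ 0.6 -0.4 -3.9] 35.0
to (0.4646, 0.2157, 0.0355, 186.7) turn 0.002 then tool mm [np.float64(-0.4), np.float64(-4.4), np.float64(124.7)]
stub a -0.0247 b 0.0014 454 z 0.0277
body near end a -0.0778 b mean 0.0015 all min a -0.0782
```

>>> step_arm:
  targets: [-1,-4.5,10,0,0,0,30,0,0,0,30,0,0,0,30,0,0,0,15,0]

```text
clock: 13.6
tcp_pos: [0.4653, 0.2113, 0.0436]
orientation: [180.0, -0.1, -173.5]
wrist_force: [0.7, 2.4, -0.5]
gripper_width: 0.275
grip_force: 34.9
```

>>> step_arm:
  targets: [0,0,6,0,0,0,4,0,0,0,0,0,0,0,0,0,0,0,0,0]

```text
clock: 14.1
tcp_pos: [0.4654, 0.2122, 0.0355]
orientation: [-180.0, -0.0, -173.4]
wrist_force: [0.4, -0.5, -3.4]
gripper_width: 0.278
grip_force: 35.0
```

```bash
python3 plan.py .4646 .2157 .0352 186.7 .4646 .2157 .207 186.7 .6175 -.0985 .13 159.5
```

```text
t 14.1 tcp [0.4654 0.2122 0.0355] rpy [-1.7999e+02 -1.0000e-02 -1.7335e+02] w 0.278 f [ 0.4 -0.5 -3.4] 35.0
to (0.4646, 0.2157, 0.0352, 186.7) turn -0.001 then tool mm [np.float64(0.4), np.float64(3.6), np.float64(0.3)]
to (0.4646, 0.2157, 0.207, 186.7) turn -0.000 then tool mm [np.float64(0.0), np.float64(0.0), np.float64(-171.8)]
to (0.6175, -0.0985, 0.13, 159.5) turn 0.475 then tool mm [np.float64(-253.3), np.float64(-240.8), np.float64(77.0)]
```

>>> step_arm:
  targets: [0.5,3,0.5,0,0,0,0,0,0,0,0,0,0,0,0,0,0,0,0,0]

```text
clock: 14.6
tcp_pos: [0.4648, 0.2154, 0.035]
orientation: [180.0, 0.0, -173.3]
wrist_force: [-1.0, -3.1, 4.9]
gripper_width: 0.28
grip_force: 35.0
```

>>> step_arm:
  targets: [0,0,0,0,0,0,0,0,0,0,0,0,0,0,-5,0,0,0,-15,0]
  jaw: 0.4

```text
clock: 15.1
tcp_pos: [0.4641, 0.2152, 0.0543]
orientation: [-180.0, -0.1, -173.3]
wrist_force: [-0.6, -0.2, 0.3]
gripper_width: 0.399
grip_force: 0.0
```

>>> step_arm:
  targets: [0,0,-30,0,0,0,-30,0,0,0,-35,0,0,0,-35,0,0,0,-20,0]

```text
clock: 15.6
tcp_pos: [0.4654, 0.2156, 0.2079]
orientation: [180.0, 0.2, -173.3]
wrist_force: [0.9, -0.4, -0.6]
gripper_width: 0.404
grip_force: 0.0
```

```bash
python3 plan.py  .6175 -.0985 .13 159.5
python3 - <<'E'
from tray import *; from meas import injectors
p=capture('wrist'); tray(p); p=capture('top'); injectors(p,cloud(p)); tray(p)
E
```

```text
t 15.6 tcp [0.4654 0.2156 0.2079] rpy [ 179.95    0.19 -173.34] w 0.404 f [ 0.9 -0.4 -0.6] 0.0
to (0.6175, -0.0985, 0.13, 159.5) turn 0.474 then tool mm [np.float64(-252.5), np.float64(-241.0), np.float64(77.9)]
lane -0.06 empty 0
lane 0 extent a [-0.0783  0.0723] stub a -0.0244 b -0.0004 slope deg 0.0 top z 0.0553
lane 0.06 extent a [-0.0773  0.0588] stub a -0.0232 b -0.0016 slope deg 0.2 top z 0.0553
inj [ 0.6172 -0.0983] yaw(nozzle) -20.7 len 0.169 z 0.025 brn 53
lane -0.06 empty 0
lane 0 extent a [-0.0743  0.0869] stub a None b -0.0083 slope deg 0.6 top z 0.0547
lane 0.06 empty 0
```

>>> step_arm:
  targets: [0,0,0,0.119,0,0,0,0.119,0,0,0,0.118,0,0,0,0.118,-25,-24,0,0]
  jaw: 0.65

```text
clock: 16.2
tcp_pos: [0.4786, 0.1856, 0.2037]
orientation: [-180.0, -0.1, 159.4]
wrist_force: [0.8, -0.1, 0.1]
gripper_width: 0.644
grip_force: 0.0
```

>>> step_arm:
  targets: [-25,-24,0,0,-25,-24,0,0,-25,-24,0,0,-25,-24,0,0,-25,-24,0,0]

```text
clock: 16.7
tcp_pos: [0.5548, 0.0266, 0.2036]
orientation: [-180.0, -0.1, 159.5]
wrist_force: [0.5, 0.3, 0.0]
gripper_width: 0.649
grip_force: 0.0
```

>>> step_arm:
  targets: [-25,-24,20,0,-25,-24,20,0,-25,-24,20,0,-27,-25,18,0,0,0,0,0]

```text
clock: 17.2
tcp_pos: [0.6158, -0.1017, 0.1227]
orientation: [-179.9, -0.3, 159.3]
wrist_force: [-0.5, 0.5, -0.1]
gripper_width: 0.648
grip_force: 0.0
```

>>> step_arm:
  targets: [0,0,0,0,0,0,0,0,0,0,0,0,0,0,0,0,0,0,0,0]

```text
clock: 17.7
tcp_pos: [0.6165, -0.0981, 0.1272]
orientation: [180.0, 0.0, 159.5]
wrist_force: [0.6, -0.6, 0.5]
gripper_width: 0.652
grip_force: 0.0
```

```bash
python3 plan.py  .6175 -.0985 .005 159.5
python3 - <<'E'
from meas import injectors; from h import *
p=capture('wrist');  injectors(p,cloud(p))
E
```

```text
t 17.7 tcp [ 0.6165 -0.0981  0.1272] rpy [1.7999e+02 3.0000e-02 1.5954e+02] w 0.652 f [ 0.6 -0.6  0.5] 0.0
to (0.6175, -0.0985, 0.005, 159.5) turn 0.001 then tool mm [np.float64(-1.1), np.float64(-0.0), np.float64(122.2)]
inj [ 0.6174 -0.0991] yaw(nozzle) -20.5 len 0.17 z 0.025 brn 433
```

>>> step_arm:
  targets: [-1,0.5,22,0,0,0,25,0,0,0,25,0,0,0,25,0,0,0,25,0]

```text
clock: 18.25
tcp_pos: [0.6175, -0.0984, 0.004]
orientation: [180.0, 0.0, 159.5]
wrist_force: [-0.3, -0.4, 0.4]
gripper_width: 0.649
grip_force: 0.0
```

>>> step_arm:
  targets: [0,0,0,0,0,0,0,0,0,0,0,0,0,0,0,0,0,0,0,0]
  jaw: 0

```text
clock: 18.75
tcp_pos: [0.6179, -0.0986, 0.0057]
orientation: [180.0, 0.1, 159.5]
wrist_force: [0.3, 1.5, 4.8]
gripper_width: 0.278
grip_force: 35.0
```

>>> step_arm:
  targets: [0,0,-20,0,0,0,-30,0,0,0,-35,0,0,0,-35,0,0,0,-35,0]

```text
clock: 19.25
tcp_pos: [0.6169, -0.0984, 0.161]
orientation: [-180.0, -0.1, 159.5]
wrist_force: [-0.5, -0.7, -4.8]
gripper_width: 0.276
grip_force: 35.0
```

>>> step_arm:
  targets: [0,0,0,-0.119,0,0,0,-0.119,0,0,0,-0.118,0,0,0,-0.118,15,33,0,0]

```text
clock: 19.75
tcp_pos: [0.5995, -0.0694, 0.1595]
orientation: [-179.9, 0.0, -173.2]
wrist_force: [1.2, 0.4, -4.3]
gripper_width: 0.276
grip_force: 35.0
```

>>> step_arm:
  targets: [14.4,33.8,0,0,14.4,33.8,0,0,14.4,33.8,0,0,14.4,33.8,0,0,14.4,33.8,0,0]

```text
clock: 20.25
tcp_pos: [0.5064, 0.0931, 0.1597]
orientation: [180.0, -0.0, -173.4]
wrist_force: [0.5, 0.2, -4.4]
gripper_width: 0.277
grip_force: 35.0
```

>>> step_arm:
  targets: [14,33.8,0,0,14,33.8,0,0,0,0,0,0,0,0,0,0,0,0,0,0]

```text
clock: 20.75
tcp_pos: [0.4723, 0.1554, 0.1598]
orientation: [-180.0, 0.0, -173.4]
wrist_force: [0.4, 0.7, -3.4]
gripper_width: 0.276
grip_force: 35.0
```

```bash
python3 plan.py .4716 .1561 .0352 186.7
python3 - <<'E'
from held import *
p=capture('wrist');  held(p,get_state())
E
```

```text
t 20.75 tcp [0.4723 0.1554 0.1598] rpy [-1.7999e+02  1.0000e-02 -1.7336e+02] w 0.276 f [ 0.4  0.7 -3.4] 35.0
to (0.4716, 0.1561, 0.0352, 186.7) turn -0.001 then tool mm [np.float64(0.6), np.float64(0.8), np.float64(124.6)]
stub a -0.0244 b -0.0 451 z 0.0281
body near end a -0.0773 b mean 0.0001 all min a -0.0778
```

>>> step_arm:
  targets: [0.5,0.5,10,0,0,0,30,0,0,0,30,0,0,0,30,0,0,0,15,0]

```text
clock: 21.3
tcp_pos: [0.4703, 0.1555, 0.0418]
orientation: [-180.0, -0.2, -173.4]
wrist_force: [-0.1, 1.2, -3.5]
gripper_width: 0.278
grip_force: 35.0
```

>>> step_arm:
  targets: [0,0,6,0,0,0,3.5,0,0,0,0,0,0,0,0,0,0,0,0,0]

```text
clock: 21.8
tcp_pos: [0.4718, 0.1563, 0.0357]
orientation: [180.0, 0.0, -173.4]
wrist_force: [-0.2, -1.5, -1.2]
gripper_width: 0.278
grip_force: 35.0
```

```bash
python3 plan.py .4716 .1561 .0350 186.7
```

```text
t 21.8 tcp [0.4718 0.1563 0.0357] rpy [ 1.8000e+02  5.0000e-02 -1.7335e+02] w 0.278 f [-0.2 -1.5 -1.2] 35.0
to (0.4716, 0.1561, 0.035, 186.7) turn -0.001 then tool mm [np.float64(0.2), np.float64(-0.2), np.float64(0.7)]
```

>>> step_arm:
  targets: [0,0,0.7,0,0,0,0,0,0,0,0,0,0,0,0,0,0,0,0,0]

```text
clock: 22.3
tcp_pos: [0.4723, 0.1564, 0.0356]
orientation: [-180.0, 0.1, -173.3]
wrist_force: [-2.1, -2.0, 9.2]
gripper_width: 0.274
grip_force: 35.0
```

>>> step_arm:
  targets: [0,0,0,0,0,0,0,0,0,0,0,0,0,0,-5,0,0,0,-15,0]
  jaw: 0.4

```text
clock: 22.8
tcp_pos: [0.4708, 0.1562, 0.0541]
orientation: [-180.0, -0.1, -173.3]
wrist_force: [0.6, -1.1, 0.3]
gripper_width: 0.398
grip_force: 0.0
```

>>> step_arm:
  targets: [0,0,-30,0,0,0,-30,0,0,0,-35,0,0,0,-35,0,0,0,-20,0]

```text
clock: 23.3
tcp_pos: [0.4721, 0.1565, 0.2076]
orientation: [180.0, 0.2, -173.3]
wrist_force: [0.6, -0.4, -0.3]
gripper_width: 0.402
grip_force: 0.0
```

```bash
python3 plan.py  .3926 .177 .13 186.7 .3926 .177 .068 186.7
python3 - <<'E'
from tray import *; from meas import injectors
p=capture('wrist'); tray(p); p=capture('top'); injectors(p,cloud(p)); tray(p)
E
```

```text
t 23.3 tcp [0.4721 0.1565 0.2076] rpy [ 179.98    0.18 -173.34] w 0.402 f [ 0.6 -0.4 -0.3] 0.0
to (0.3926, 0.177, 0.13, 186.7) turn -0.001 then tool mm [np.float64(76.5), np.float64(29.6), np.float64(77.6)]
to (0.3926, 0.177, 0.068, 186.7) turn -0.000 then tool mm [np.float64(0.0), np.float64(0.0), np.float64(62.0)]
lane -0.06 extent a [-0.0776  0.0734] stub a -0.0235 b 0.0001 slope deg -0.2 top z 0.0553
lane 0 extent a [-0.0766  0.0585] stub a -0.0225 b -0.0013 slope deg 0.4 top z 0.0553
lane 0.06 extent a [-0.0756  0.0755] stub a -0.0214 b -0.0026 slope deg 0.2 top z 0.0552
lane -0.06 empty 0
lane 0 empty 1
lane 0.06 empty 20
```

>>> step_arm:
  targets: [26,10,20,0,26,10,20,0,24,9.6,20,0,0,0,17,0,0,0,0,0]
  jaw: 0.5

```text
clock: 23.9
tcp_pos: [0.3907, 0.1766, 0.1254]
orientation: [-179.9, -0.3, -173.3]
wrist_force: [0.9, 0.4, 1.0]
gripper_width: 0.501
grip_force: 0.0
```

>>> step_arm:
  targets: [0,0,20,0,0,0,20,0,0,0,20,0,0,0,3,0,0,0,0,0]

```text
clock: 24.4
tcp_pos: [0.3927, 0.1769, 0.0647]
orientation: [-180.0, -0.0, -173.4]
wrist_force: [-0.1, -0.3, -0.2]
gripper_width: 0.495
grip_force: 0.0
```

>>> step_arm:
  targets: [0,0,0,0,0,0,0,0,0,0,0,0,0,0,0,0,0,0,0,0]
  jaw: 0
  squeeze: 20

```text
clock: 24.9
tcp_pos: [0.3927, 0.1774, 0.0649]
orientation: [180.0, 0.0, -173.4]
wrist_force: [-1.2, 4.4, 3.5]
gripper_width: 0.188
grip_force: 20.0
```

```bash
python3 plan.py  .5118 .191 .068 186.7
```

```text
t 24.9 tcp [0.3927 0.1774 0.0649] rpy [ 1.7996e+02  4.0000e-02 -1.7336e+02] w 0.188 f [-1.2  4.4  3.5] 20.0
to (0.5118, 0.191, 0.068, 186.7) turn -0.001 then tool mm [np.float64(-119.8), np.float64(-0.4), np.float64(-3.1)]
```

>>> step_arm:
  targets: [-3,0,0,0,-7,0,0,0,-10,0,0,0,-12,0,0,0,-12,0,0,0]

```text
clock: 25.4
tcp_pos: [0.4364, 0.1825, 0.0649]
orientation: [180.0, -0.0, -173.3]
wrist_force: [-3.9, 3.8, 5.8]
gripper_width: 0.189
grip_force: 20.0
```

>>> step_arm:
  targets: [-12,0,0,0,-12,0,0,0,-12,0,0,0,-10,0,0,0,-8,0,0,0]

```text
clock: 25.9
tcp_pos: [0.4902, 0.1887, 0.0649]
orientation: [180.0, -0.0, -173.3]
wrist_force: [-4.1, 3.1, 6.1]
gripper_width: 0.192
grip_force: 20.0
```

>>> step_arm:
  targets: [-8,0,0,0,-6,0,0,0,-4,0,0,0,-2,0,0,0,-1,0,0,0]

```text
clock: 26.4
tcp_pos: [0.5065, 0.1906, 0.0637]
orientation: [-180.0, -0.6, -173.3]
wrist_force: [-21.1, 1.9, 10.0]
gripper_width: 0.192
grip_force: 20.0
```

>>> step_arm:
  targets: [-1,0,0,0,-1,0,0,0,-1,0,0,0,0,0,0,0,0,0,0,0]

```text
clock: 26.9
tcp_pos: [0.509, 0.1909, 0.0633]
orientation: [-180.0, -0.6, -173.3]
wrist_force: [-20.6, 2.9, 6.9]
gripper_width: 0.192
grip_force: 20.0
```

>>> step_arm:
  targets: [0,0,0,0,0,0,0,0,0,0,0,0,0,0,0,0,0,0,-20,0]
  jaw: 0.5

```text
clock: 27.4
tcp_pos: [0.5126, 0.1907, 0.083]
orientation: [-180.0, -0.2, -173.4]
wrist_force: [0.9, 0.2, -0.2]
gripper_width: 0.498
grip_force: 0.0
```

>>> step_arm:
  targets: [0,0,-25,0,8,0,-30,0,15,0,-30,0,15,0,-30,0,10,0,-20,0]

```text
clock: 27.9
tcp_pos: [0.4658, 0.1855, 0.2216]
orientation: [180.0, 0.1, -173.3]
wrist_force: [0.9, -0.3, -0.5]
gripper_width: 0.499
grip_force: 0.0
```

>>> step_arm:
  targets: [0,0,0,0,0,0,0,0,0,0,0,0,0,0,0,0,0,0,0,0]

```text
clock: 28.4
tcp_pos: [0.466, 0.1854, 0.2187]
orientation: [-180.0, -0.1, -173.3]
wrist_force: [0.9, 0.1, 0.2]
gripper_width: 0.502
grip_force: 0.0
```

```bash
python3 - <<'E'
from tray import *
p=capture('wrist'); save(p,'w3.png'); W=cloud(p); c=p['color'].astype(int)
m=((W[...,2]>.037)&(W[...,2]<.052)&(c.max(-1)<70)&(abs(W[...,0]-.58)<.1)&(abs(W[...,1]-.23)<.11)).astype(np.uint8)
n,l,st,_=cv2.connectedComponentsWithStats(m)
for i in range(1,n):
    if st[i,4]<15: continue
    q=W[l==i]; b=(q[:,:2].min(0)+q[:,:2].max(0))/2; print(b.round(4),np.ptp(q[:,:2],axis=0).round(3),st[i,4])
q=W[(W[...,2]>.09)&(W[...,2]<.11)&(abs(W[...,0]-.51)<.04)&(abs(W[...,1]-.19)<.03)];print('post',q.mean(0),np.ptp(q,axis=0))
q=W[(W[...,2]>.06)&(W[...,2]<.1)&(abs(W[...,0]-.48)<.06)&(abs(W[...,1]-.36)<.04)];print('clamp',cv2.minAreaRect((q[:,:2]*1000).astype(np.float32)),q[:,2].max(),np.median(q[:,2]))
y=np.radians(6.7); tray(p,(.46455+.12*np.cos(y),.2157+.12*np.sin(y)))
E
```

```text
[0.4959 0.1896] [0.005 0.014] 39
[0.5146 0.1616] [0.031 0.024] 176
[0.5092 0.2193] [0.032 0.024] 197
[0.5037 0.2763] [0.032 0.019] 175
[0.5395 0.1443] [0.011 0.005] 16
[0.5362 0.1942] [0.018 0.021] 171
[0.521  0.2579] [0.002 0.009] 22
[0.5228 0.3059] [0.016 0.011] 123
[0.6167 0.1502] [0.004 0.009] 36
[0.6104 0.2022] [0.005 0.02 ] 76
[0.6047 0.2573] [0.004 0.013] 46
post [0.5007397  0.18988966 0.09851144] [0.01688019 0.01702808 0.01124989]
clamp ((478.54193115234375, 357.65850830078125), (63.712257385253906, 16.307466506958008), 2.71415114402771) 0.07864408491219471 0.07560951023528212
lane -0.06 extent a [-0.0907  0.0171] stub a -0.0368 b 0.0005 slope deg 0.1 top z 0.0553
lane 0 extent a [-0.0899  0.0171] stub a -0.0363 b -0.001 slope deg 0.0 top z 0.0553
lane 0.06 extent a [-0.089  -0.0266] stub a -0.0362 b -0.0002 slope deg 8.9 top z 0.0544
```

View pics/w3.png

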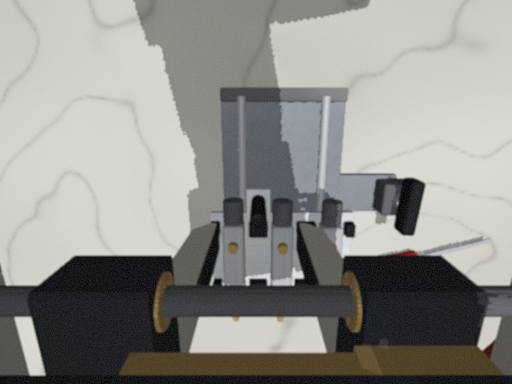

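```bash
python3 plan.py  .4709 .1864 .068 186.7
```

```text
t 28.45 tcp [0.4661 0.1855 0.2189] rpy [-1.7999e+02 -6.0000e-02 -1.7335e+02] w 0.498 f [-1.1 -0.7  0.3] 0.0
to (0.4709, 0.1864, 0.068, 186.7) turn -0.001 then tool mm [np.float64(-4.9), np.float64(0.3), np.float64(150.9)]
```

>>> step_arm:
  targets: [-4.5,0.5,20,0,0,0,35,0,0,0,35,0,0,0,35,0,0,0,25,0]
  jaw: 0

```text
clock: 28.95
tcp_pos: [0.4697, 0.1863, 0.0673]
orientation: [-180.0, -0.1, -173.3]
wrist_force: [0.6, 0.1, 0.8]
gripper_width: 0.124
grip_force: 0.0
```

>>> step_arm:
  targets: [-3,0,0,0,-3,0,0,0,-3,0,0,0,-3,0,0,0,0,0,0,0]

```text
clock: 29.45
tcp_pos: [0.4833, 0.1882, 0.0705]
orientation: [180.0, 0.1, -173.3]
wrist_force: [0.6, 0.4, 0.3]
gripper_width: 0.003
grip_force: 0.0
```

>>> step_arm:
  targets: [-1,0,0,0,-1,0,0,0,-1,0,0,0,0,0,0,0,0,0,0,0]

```text
clock: 29.95
tcp_pos: [0.4853, 0.1883, 0.0696]
orientation: [-180.0, -0.0, -173.3]
wrist_force: [-0.2, -0.2, 1.0]
gripper_width: 0.005
grip_force: 0.5
```

>>> step_arm:
  targets: [-1,0,0,0,-1,0,0,0,-1,0,0,0,-1,0,0,0,0,0,0,0]

```text
clock: 30.45
tcp_pos: [0.4855, 0.1882, 0.0693]
orientation: [-180.0, -0.5, -173.3]
wrist_force: [-20.8, -2.0, 17.7]
gripper_width: 0.007
grip_force: 11.0
```

>>> step_arm:
  targets: [-1,0,0,0,-1,0,0,0,0,0,0,0,0,0,0,0,0,0,0,0]

```text
clock: 30.95
tcp_pos: [0.4856, 0.1882, 0.0691]
orientation: [-179.9, -0.8, -173.3]
wrist_force: [-31.1, -2.5, 25.7]
gripper_width: 0.005
grip_force: 16.3
```

>>> step_arm:
  targets: [7,0,0,0,10,0,-10,0,5,0,-25,0,0,0,-30,0,0,0,-30,0]

```text
clock: 31.45
tcp_pos: [0.4694, 0.1864, 0.1656]
orientation: [-180.0, 0.0, -173.3]
wrist_force: [0.5, 0.1, -0.2]
gripper_width: 0.009
grip_force: 0.0
```

>>> step_arm:
  targets: [0,20,0,0,0,35,0,0,0,35,0,0,0,35,0,0,0,0,0,0]
  jaw: 0.5

```text
clock: 31.95
tcp_pos: [0.4546, 0.3137, 0.1646]
orientation: [179.9, 0.1, -173.2]
wrist_force: [-0.0, -1.3, 0.3]
gripper_width: 0.385
grip_force: 0.0
```

```bash
python3 plan.py .4784 .3577 .12 184.7 .4784 .3577 .054 184.7; python3 - <<'E'
from tray import *
p=capture('wrist'); W=cloud(p); m=(W[...,2]>.07)&(W[...,2]<.09)&(abs(W[...,0]-.48)<.06)&(abs(W[...,1]-.36)<.04); q=W[m]; print('clamp',cv2.minAreaRect((q[:,:2]*1000).astype(np.float32)),np.median(q[:,2]),q[:,:2].mean(0),len(q))
d=q[:,:2]-q[:,:2].mean(0); v=np.linalg.svd(d,full_matrices=False)[2][0]; print(np.degrees(np.arctan2(v[1],v[0])))
q=W[(W[...,2]>.093)&(W[...,2]<.11)&(abs(W[...,0]-.51)<.04)&(abs(W[...,1]-.19)<.03)];print('post',q.mean(0) if len(q) else 0)
E
```

```text
t 31.95 tcp [0.4546 0.3137 0.1646] rpy [ 1.7994e+02  6.0000e-02 -1.7318e+02] w 0.385 f [-0.  -1.3  0.3] 0.0
to (0.4784, 0.3577, 0.12, 184.7) turn 0.037 then tool mm [np.float64(-27.3), np.float64(41.9), np.float64(44.6)]
to (0.4784, 0.3577, 0.054, 184.7) turn -0.000 then tool mm [np.float64(0.0), np.float64(0.0), np.float64(66.0)]
clamp ((463.41888427734375, 357.6682434082031), (33.345706939697266, 16.309030532836914), 2.6234166622161865) 0.07616775414737478 [0.46183399 0.35699976] 604
4.55139698032661
post [0.50087259 0.19164345 0.09870297]
```

>>> step_arm:
  targets: [-9,14,10,0.01,-9,14,10,0.01,-9,14,10,0.01,0,0,15,0,0,0,0,0]

```text
clock: 32.5
tcp_pos: [0.4764, 0.3537, 0.1173]
orientation: [-179.9, -0.2, -175.1]
wrist_force: [0.0, 0.8, -0.1]
gripper_width: 0.5
grip_force: 0.0
```

>>> step_arm:
  targets: [0,0,20,0,0,0,20,0,0,0,20,0,0,0,5,0,0,0,0,0]

```text
clock: 33.0
tcp_pos: [0.4772, 0.3545, 0.0546]
orientation: [-180.0, -0.1, -175.1]
wrist_force: [0.5, -0.3, -0.5]
gripper_width: 0.497
grip_force: 0.0
```

```bash
python3 plan.py .4784 .3577 .054 185
```

```text
t 33.0 tcp [0.4772 0.3545 0.0546] rpy [-1.7997e+02 -5.0000e-02 -1.7508e+02] w 0.497 f [ 0.5 -0.3 -0.5] 0.0
to (0.4784, 0.3577, 0.054, 185.0) turn -0.001 then tool mm [np.float64(-1.5), np.float64(3.1), np.float64(0.6)]
```

>>> step_arm:
  targets: [-1.5,3,0,0,0,0,0,0,0,0,0,0,0,0,0,0,0,0,0,0]

```text
clock: 33.5
tcp_pos: [0.4787, 0.3584, 0.0548]
orientation: [180.0, 0.0, -175.1]
wrist_force: [0.7, -0.4, 0.3]
gripper_width: 0.499
grip_force: 0.0
```

>>> step_arm:
  targets: [0,0,0,0,0,0,0,0,0,0,0,0,0,0,0,0,0,0,0,0]
  jaw: 0
  squeeze: 20

```text
clock: 34.0
tcp_pos: [0.4786, 0.3586, 0.0546]
orientation: [180.0, 0.0, -175.1]
wrist_force: [-0.1, 2.3, -0.0]
gripper_width: 0.17
grip_force: 19.8
```

>>> step_arm:
  targets: [0,0,0,0.06,0,0,0,0.1,0,0,0,0.1,0,0,0,0.1,0,0,0,0.1]

```text
clock: 34.5
tcp_pos: [0.4786, 0.359, 0.0546]
orientation: [179.9, -0.0, 158.4]
wrist_force: [-0.3, 5.3, -2.4]
gripper_width: 0.17
grip_force: 19.9
```

>>> step_arm:
  targets: [0,0,0,0.1,0,0,0,0.1,0,0,0,0.1,0,0,0,0.1,0,0,0,0.1]

```text
clock: 35.0
tcp_pos: [0.4789, 0.3593, 0.0546]
orientation: [179.9, -0.0, 129.7]
wrist_force: [1.8, 6.9, -3.4]
gripper_width: 0.176
grip_force: 19.9
```

>>> step_arm:
  targets: [0,0,0,0.1,0,0,0,0.1,0,0,0,0.1,0,0,0,0.1,0,0,0,0.1]

```text
clock: 35.5
tcp_pos: [0.4793, 0.3594, 0.0546]
orientation: [179.9, -0.1, 101.1]
wrist_force: [3.0, 7.0, -5.9]
gripper_width: 0.175
grip_force: 19.9
```

```bash
python3 plan.py .4784 .3577 .054 95; python3 -c "
from h import *;print(get_state()['wrist_torque'])"
```

```text
t 35.5 tcp [0.4793 0.3594 0.0546] rpy [ 1.7986e+02 -1.0000e-01  1.0106e+02] w 0.175 f [ 3.   7.  -5.9] 19.9
to (0.4784, 0.3577, 0.054, 95.0) turn 0.106 then tool mm [np.float64(-1.7), np.float64(-1.1), np.float64(0.6)]
[ 1.20185665 -0.47392974  0.04462475]
```

Continue until the torque rises (end stop).

>>> step_arm:
  targets: [0,0,0,0.04,0,0,0,0.04,0,0,0,0.03,0,0,0,0,0,0,0,0]

```text
clock: 36.0
tcp_pos: [0.4794, 0.3593, 0.0546]
orientation: [179.9, -0.1, 95.0]
wrist_force: [3.4, 5.9, -4.1]
gripper_width: 0.171
grip_force: 20.3
```

```bash
python3 plan.py; python3 -c "
from h import *;print(get_state()['wrist_torque'])"
```

```text
t 36.0 tcp [0.4794 0.3593 0.0546] rpy [ 1.7986e+02 -9.0000e-02  9.5030e+01] w 0.171 f [ 3.4  5.9 -4.1] 20.3
[ 0.97341928 -0.59963349  0.46283417]
```

>>> step_arm:
  targets: [0,0,0,0.04,0,0,0,0.03,0,0,0,0.03,0,0,0,0,0,0,0,0]

```text
clock: 36.5
tcp_pos: [0.4794, 0.3591, 0.0547]
orientation: [179.9, -0.1, 89.3]
wrist_force: [2.9, 5.4, -3.7]
gripper_width: 0.186
grip_force: 21.6
```

```bash
python3 plan.py; python3 -c "
from h import *;print(get_state()['wrist_torque'])"
```

```text
t 36.5 tcp [0.4794 0.3591 0.0547] rpy [ 1.7987e+02 -9.0000e-02  8.9310e+01] w 0.186 f [ 2.9  5.4 -3.7] 21.6
[ 0.81602832 -0.49387705  0.47655916]
```

>>> step_arm:
  targets: [0,0,0,0,0,0,0,0,0,0,0,0,0,0,-10,0,0,0,-30,0]
  jaw: 0.5

```text
clock: 37.0
tcp_pos: [0.4774, 0.3574, 0.0933]
orientation: [-179.8, 0.1, 89.2]
wrist_force: [-0.7, -0.3, 0.1]
gripper_width: 0.495
grip_force: 0.0
```

>>> step_arm:
  targets: [0,0,-35,0.1,0,0,-35,0.14,0,0,-35,0.14,0,0,-35,0.14,0,0,-15,0.14]

```text
clock: 37.5
tcp_pos: [0.4793, 0.3588, 0.254]
orientation: [179.9, -0.3, 51.1]
wrist_force: [0.8, 0.1, -0.1]
gripper_width: 0.5
grip_force: 0.0
```

>>> step_arm:
  targets: [0,0,0,0.14,0,0,0,0.14,0,0,0,0.14,0,0,0,0.14,0,0,0,0.14]

```text
clock: 38.0
tcp_pos: [0.4785, 0.3582, 0.2504]
orientation: [-180.0, -0.0, 11.0]
wrist_force: [0.9, 0.3, 0.8]
gripper_width: 0.499
grip_force: 0.0
```

>>> step_arm:
  targets: [0,0,0,0.135,0,0,0,0,0,0,0,0,0,0,0,0,0,0,0,0]

```text
clock: 38.5
tcp_pos: [0.4786, 0.3583, 0.2497]
orientation: [-180.0, -0.0, 3.7]
wrist_force: [-0.5, -0.6, 0.0]
gripper_width: 0.503
grip_force: 0.0
```

```bash
python3 plan.py .40 -.326 .2 3.6
```

```text
t 38.5 tcp [0.4786 0.3583 0.2497] rpy [-180.    -0.     3.7] w 0.503 f [-0.5 -0.6  0. ] 0.0
to (0.4, -0.326, 0.2, 3.6) turn 0.002 then tool mm [np.float64(-121.4), np.float64(678.0), np.float64(49.7)]
```

>>> step_arm:
  targets: [-6.7,37.7,0,0,-6.7,37.7,0,0,-6.7,37.7,0,0,-6.7,37.7,0,0,-6.7,37.7,0,0]

```text
clock: 39.0
tcp_pos: [0.4566, 0.1667, 0.2497]
orientation: [-180.0, -0.0, 3.7]
wrist_force: [1.4, 0.1, 0.0]
gripper_width: 0.497
grip_force: 0.0
```

>>> step_arm:
  targets: [-6.7,37.7,0,0,-6.7,37.7,0,0,-6.7,37.7,0,0,-6.7,37.7,0,0,-6.7,37.7,0,0]

```text
clock: 39.5
tcp_pos: [0.435, -0.0236, 0.2498]
orientation: [180.0, -0.0, 3.7]
wrist_force: [2.1, -0.0, 0.1]
gripper_width: 0.5
grip_force: 0.0
```

>>> step_arm:
  targets: [-6.7,37.7,0,0,-6.7,37.7,0,0,-6.7,37.7,0,0,-6.7,37.7,0,0,-6.7,37.7,0,0]

```text
clock: 40.0
tcp_pos: [0.4134, -0.2139, 0.2498]
orientation: [180.0, -0.0, 3.7]
wrist_force: [0.5, 0.6, 0.2]
gripper_width: 0.501
grip_force: 0.0
```

>>> step_arm:
  targets: [-6.7,37.7,0,0,-6.7,37.7,0,0,-6.7,37.7,0,0,0,0,0,0,0,0,0,0]

```text
clock: 40.5
tcp_pos: [0.4005, -0.3267, 0.2493]
orientation: [-180.0, 0.0, 3.6]
wrist_force: [0.0, -0.4, 0.2]
gripper_width: 0.498
grip_force: 0.0
```

```bash
python3 plan.py .3992 -.326 .15 3.6; python3 - <<'E'
from tray import *; from meas import injectors
p=capture('top'); save(p,'t2.png'); W=cloud(p); injectors(p,W)
y=np.radians(6.7); tray(p,(.46455+.109*np.cos(y),.2157+.109*np.sin(y)))
q=W[(W[...,2]>.06)&(W[...,2]<.1)&(abs(W[...,0]-.48)<.05)&(abs(W[...,1]-.36)<.05)];print('clamp',cv2.minAreaRect((q[:,:2]*1000).astype(np.float32)))
q=W[(W[...,2]>.093)&(W[...,2]<.11)&(abs(W[...,0]-.51)<.04)&(abs(W[...,1]-.19)<.03)];print('post',q.mean(0) if len(q) else 0)
p=capture('wrist'); save(p,'w4.png'); W=cloud(p)
q=W[(W[...,2]>.103)&(W[...,2]<.14)&(abs(W[...,1]+.326)<.04)&(abs(W[...,0]-.4)<.04)]
if len(q): print('tab',q.mean(0),cv2.minAreaRect((q[:,:2]*1000).astype(np.float32)),q[:,2].max(),len(q))
im=np.hstack([cv2.imread('pics/t2.png')[100:300,80:330],cv2.imread('pics/w4.png')[:200,:]]); cv2.imwrite('pics/c1.png',im)
E
```

```text
t 40.5 tcp [ 0.4005 -0.3267  0.2493] rpy [-1.7997e+02  2.0000e-02  3.5700e+00] w 0.498 f [ 0.  -0.4  0.2] 0.0
to (0.3992, -0.326, 0.15, 3.6) turn -0.001 then tool mm [np.float64(-1.3), np.float64(-0.8), np.float64(99.3)]
lane -0.06 extent a [-0.0751  0.0773] stub a -0.0204 b -0.0047 slope deg 0.2 top z 0.0552
lane 0 extent a [-0.0777  0.0737] stub a -0.0231 b -0.0006 slope deg 0.5 top z 0.0552
lane 0.06 extent a [-0.0776  0.0857] stub a -0.0215 b -0.001 slope deg -0.2 top z 0.0552
clamp ((478.812744140625, 358.19927978515625), (16.327829360961914, 62.07589340209961), 6.602924823760986)
post [0.50229249 0.19029584 0.09936912]
tab [ 0.40391488 -0.32770426  0.12107481] ((401.9027404785156, -328.1531982421875), (32.310569763183594, 9.193901062011719), 3.723053216934204) 0.1269873320885771 308
```

View pics/c1.png

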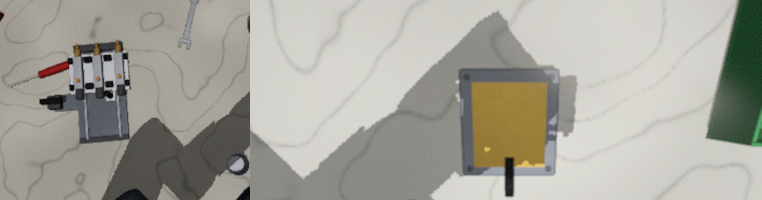

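>>> step_arm:
  targets: [0,0,35,0,0,0,35,0,0,0,30,0,0,0,25,0,0,0,22,0]

```text
clock: 41.1
tcp_pos: [0.401, -0.3251, 0.1016]
orientation: [-180.0, 0.0, 3.7]
wrist_force: [0.5, -0.6, -0.3]
gripper_width: 0.499
grip_force: 0.0
```

>>> step_arm:
  targets: [0,0,3.5,0,0,0,0,0,0,0,0,0,0,0,0,0,0,0,0,0]

```text
clock: 41.6
tcp_pos: [0.4012, -0.3267, 0.0999]
orientation: [179.9, -0.1, 3.6]
wrist_force: [-0.1, -0.2, -0.1]
gripper_width: 0.501
grip_force: 0.0
```

>>> step_arm:
  targets: [0,0,0,0,0,0,0,0,0,0,0,0,0,0,0,0,0,0,0,0]
  jaw: 0
  squeeze: 20

```text
clock: 42.1
tcp_pos: [0.4009, -0.3266, 0.0991]
orientation: [180.0, -0.0, 3.6]
wrist_force: [-0.6, -12.8, -2.0]
gripper_width: 0.118
grip_force: 7.5
```

```bash
python3 - <<'E'
import numpy as np
th=np.array([0,.12,.24,.36,.48,.6,.72,.84,.96,1.08,1.2,1.32,1.44,1.56,1.68,1.8]); a=np.arctan2(66,-99)-th
x=119*np.cos(a); z=119*np.sin(a)
for t,dx,dz in zip(th[1:],np.diff(x),-np.diff(z)): print(round(t,2),round(dx,1),round(dz,1))
E
python3 plan.py .4 -.327 .099 3.6
```

```text
0.12 8.6 -11.4
0.24 9.9 -10.3
0.36 11.1 -9.0
0.48 12.1 -7.6
0.6 12.9 -6.1
0.72 13.5 -4.5
0.84 14.0 -2.9
0.96 14.2 -1.2
1.08 14.3 0.5
1.2 14.1 2.2
1.32 13.7 3.9
1.44 13.2 5.5
1.56 12.4 7.1
1.68 11.5 8.5
1.8 10.4 9.8
t 42.1 tcp [ 0.4009 -0.3266  0.0991] rpy [179.98  -0.     3.61] w 0.118 f [ -0.6 -12.8  -2. ] 7.5
to (0.4, -0.327, 0.099, 3.6) turn 0.000 then tool mm [np.float64(-0.9), np.float64(0.3), np.float64(0.1)]
```

>>> step_arm:
  targets: [0,1,0,0,0,0.5,0,0,0,0,0,0,0,0,0,0,0,0,0,0]

```text
clock: 42.6
tcp_pos: [0.4009, -0.3276, 0.099]
orientation: [-180.0, 0.0, 3.6]
wrist_force: [0.5, 4.5, 1.9]
gripper_width: 0.103
grip_force: 20.0
```

>>> step_arm:
  targets: [4,0,-6,0,4.6,0,-5.4,0,9.9,0,-10.3,0,11.1,0,-9,0,0,0,0,0]

```text
clock: 43.1
tcp_pos: [0.4325, -0.3256, 0.1314]
orientation: [180.0, -0.1, 3.6]
wrist_force: [-0.9, 7.9, 2.3]
gripper_width: 0.109
grip_force: 20.0
```

```bash
python3 plan.py; python3 - <<'E'
from h import *
p=capture('side'); save(p,'s2.png'); cv2.imwrite('pics/s2c.png',cv2.resize(cv2.imread('pics/s2.png')[180:340,220:420],None,fx=2,fy=2))
E
```

```text
t 43.1 tcp [ 0.4325 -0.3256  0.1314] rpy [ 1.80e+02 -8.00e-02  3.64e+00] w 0.109 f [-0.9  7.9  2.3] 20.0
```

View pics/s2c.png

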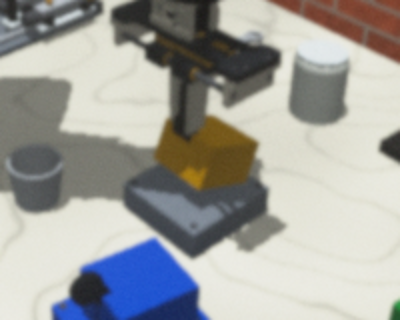

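The guard is opening, held at its tab. Continue along the arc.

>>> step_arm:
  targets: [12.1,0,-7.6,0,12.9,0,-6.1,0,13.5,0,-4.5,0,14,0,-2.9,0,14.2,0,-1.2,0]

```text
clock: 43.65
tcp_pos: [0.498, -0.3214, 0.1529]
orientation: [-180.0, 0.1, 3.6]
wrist_force: [-3.3, 2.7, -7.8]
gripper_width: 0.104
grip_force: 20.0
```

>>> step_arm:
  targets: [14.3,0,0.5,0,14.1,0,2.2,0,13.7,0,3.9,0,0,0,0,0,0,0,0,0]

```text
clock: 44.15
tcp_pos: [0.5408, -0.3187, 0.1467]
orientation: [180.0, -0.1, 3.6]
wrist_force: [2.2, 6.3, -0.7]
gripper_width: 0.109
grip_force: 20.0
```

>>> step_arm:
  targets: [13.2,0,5.5,0,12.4,0,7.1,0,11.5,0,8.5,0,10.4,0,9.8,0,0,0,0,0]

```text
clock: 44.65
tcp_pos: [0.5896, -0.3157, 0.1159]
orientation: [179.9, -0.3, 3.6]
wrist_force: [4.9, 6.9, 2.7]
gripper_width: 0.102
grip_force: 20.0
```

```bash
python3 plan.py; python3 - <<'E'
from h import *
p=capture('side'); save(p,'s3.png'); cv2.imwrite('pics/s3c.png',cv2.resize(cv2.imread('pics/s3.png')[180:340,220:420],None,fx=2,fy=2))
E
```

```text
t 44.65 tcp [ 0.5896 -0.3157  0.1159] rpy [179.94  -0.25   3.65] w 0.102 f [4.9 6.9 2.7] 20.0
```

View pics/s3c.png

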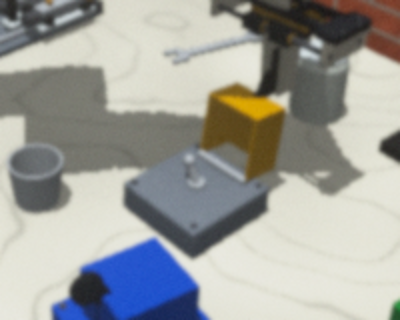

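>>> step_arm:
  targets: [0,0,0,0,0,0,0,0,0,0,-15,0,0,0,-35,0,0,0,-35,0]
  jaw: 0.35

```text
clock: 45.2
tcp_pos: [0.5864, -0.3165, 0.2018]
orientation: [180.0, -0.0, 3.6]
wrist_force: [0.5, -0.1, 0.4]
gripper_width: 0.35
grip_force: 0.0
```

```bash
python3 plan.py .4506 -.2768 .2 3.6 .4506 -.2768 .056 3.6; python3 - <<'E'
from h import *
p=capture('side'); W=cloud(p)
q=W[(W[...,2]>.055)&(W[...,2]<.085)&(abs(W[...,0]-.4535)<.03)&(abs(W[...,1]+.3227)<.035)]; print(len(q), q.mean(0) if len(q) else 0)
E
```

```text
t 45.2 tcp [ 0.5864 -0.3165  0.2018] rpy [179.98  -0.     3.58] w 0.35 f [ 0.5 -0.1  0.4] 0.0
to (0.4506, -0.2768, 0.2, 3.6) turn -0.000 then tool mm [np.float64(-133.0), np.float64(-48.2), np.float64(1.8)]
to (0.4506, -0.2768, 0.056, 3.6) turn -0.000 then tool mm [np.float64(0.0), np.float64(0.0), np.float64(144.0)]
51 [ 0.449596   -0.31550206  0.06610836]
```

>>> step_arm:
  targets: [-33,-12,0,0,-33,-12,0,0,-33,-12,0,0,-34,-12,0,0,0,0,25,0]
  jaw: 0

```text
clock: 45.75
tcp_pos: [0.4494, -0.2772, 0.1783]
orientation: [179.8, -0.2, 3.5]
wrist_force: [1.4, -0.9, -1.3]
gripper_width: 0.011
grip_force: 0.0
```

>>> step_arm:
  targets: [0,0,30,0,0,0,30,0,0,0,30,0,0,0,29,0,0,0,0,0]

```text
clock: 46.25
tcp_pos: [0.4496, -0.2762, 0.0537]
orientation: [-179.9, 0.2, 3.6]
wrist_force: [-0.2, 0.4, 1.0]
gripper_width: 0.003
grip_force: 0.0
```

```bash
python3 plan.py .4506 -.2768 .056 3.6 .4527 -.3100 .056 3.6
```

```text
t 46.25 tcp [ 0.4496 -0.2762  0.0537] rpy [-179.86    0.18    3.59] w 0.003 f [-0.2  0.4  1. ] 0.0
to (0.4506, -0.2768, 0.056, 3.6) turn -0.000 then tool mm [np.float64(1.0), np.float64(0.7), np.float64(-2.3)]
to (0.4527, -0.31, 0.056, 3.6) turn -0.000 then tool mm [np.float64(0.0), np.float64(33.3), np.float64(-0.0)]
```

>>> step_arm:
  targets: [1,4,-1,0,0,5,0,0,0,5,0,0,0,5,0,0,0,5,0,0]

```text
clock: 46.75
tcp_pos: [0.4535, -0.3013, 0.0572]
orientation: [180.0, -0.0, 3.6]
wrist_force: [0.5, 2.1, 1.5]
gripper_width: 0.006
grip_force: 1.1
```

>>> step_arm:
  targets: [0,4,0,0,0,3,0,0,0,2,0,0,0,1,0,0,0,0,0,0]

```text
clock: 47.25
tcp_pos: [0.4538, -0.3108, 0.0565]
orientation: [180.0, 0.0, 3.6]
wrist_force: [-0.2, 0.5, -0.2]
gripper_width: 0.006
grip_force: 0.1
```

>>> step_arm:
  targets: [0,1,0,0,0,1,0,0,0,1,0,0,0,0,0,0,0,0,0,0]

```text
clock: 47.75
tcp_pos: [0.454, -0.3136, 0.0565]
orientation: [-180.0, 0.0, 3.6]
wrist_force: [0.1, 0.3, -1.0]
gripper_width: 0.003
grip_force: 0.5
```

Continue in small steps until the force builds at the toggle's end.

>>> step_arm:
  targets: [0,1,0,0,0,1,0,0,0,1,0,0,0,0,0,0,0,0,0,0]

```text
clock: 48.25
tcp_pos: [0.4539, -0.3151, 0.0563]
orientation: [-179.8, 0.1, 3.6]
wrist_force: [1.2, 10.9, 2.2]
gripper_width: 0.006
grip_force: 5.3
```

>>> step_arm:
  targets: [0,1,0,0,0,1,0,0,0,0,0,0,0,0,0,0,0,0,0,0]

```text
clock: 48.75
tcp_pos: [0.4539, -0.3156, 0.0563]
orientation: [-179.7, 0.1, 3.6]
wrist_force: [2.3, 20.1, 7.1]
gripper_width: 0.005
grip_force: 10.1
```

```bash
python3 - <<'E'
from h import *
p=capture('side'); save(p,'s4.png'); cv2.imwrite('pics/s4c.png',cv2.resize(cv2.imread('pics/s4.png')[220:300,260:380],None,fx=4,fy=4))
E
```

```text
(no output)
```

View pics/s4c.png

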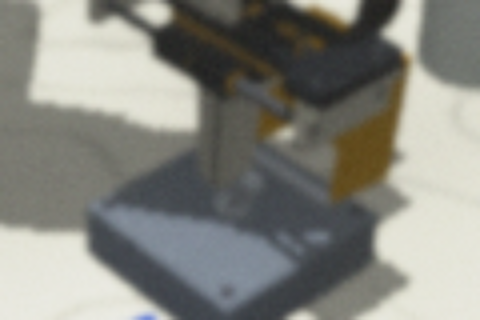

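>>> step_arm:
  targets: [0,-7,0,0,0,-10,0,0,0,0,-25,0,0,0,-35,0,0,0,-35,0]

```text
clock: 49.3
tcp_pos: [0.4531, -0.3014, 0.1527]
orientation: [180.0, 0.0, 3.6]
wrist_force: [0.2, -0.9, -1.5]
gripper_width: -0.0
grip_force: 0.0
```

>>> step_arm:
  targets: [0,0,-35,0,0,0,-25,0,0,0,0,0,0,0,0,0,0,0,0,0]
  jaw: 0.4

```text
clock: 49.8
tcp_pos: [0.4528, -0.3013, 0.2103]
orientation: [-179.9, 0.1, 3.6]
wrist_force: [-0.1, 0.1, -0.7]
gripper_width: 0.373
grip_force: 0.0
```

```bash
python3 plan.py .587 -.3160 .2 3.6 .587 -.316 .1165 3.6; python3 - <<'E'
from h import *
p=capture('side'); W=cloud(p); c=p['color'].astype(int)
q=W[(W[...,2]>.055)&(W[...,2]<.085)&(abs(W[...,0]-.4535)<.03)&(abs(W[...,1]+.3227)<.035)]; print('ball',len(q), q.mean(0) if len(q) else 0)
p=capture('wrist'); W=cloud(p); c=p['color'].astype(int)
m=(W[...,2]>.1)&(W[...,2]<.16)&(abs(W[...,0]-.59)<.04)&(abs(W[...,1]+.316)<.03)&(c.max(-1)<60)
q=W[m]; print('tab',len(q), q.mean(0) if len(q) else 0, (q.max(0),q.min(0)) if len(q) else 0)
E
```

```text
t 49.8 tcp [ 0.4528 -0.3013  0.2103] rpy [-1.7994e+02  8.0000e-02  3.5900e+00] w 0.373 f [-0.1  0.1 -0.7] 0.0
to (0.587, -0.316, 0.2, 3.6) turn -0.000 then tool mm [np.float64(133.0), np.float64(23.1), np.float64(10.3)]
to (0.587, -0.316, 0.1165, 3.6) turn -0.000 then tool mm [np.float64(0.0), np.float64(0.0), np.float64(83.5)]
ball 43 [ 0.45045385 -0.33929388  0.06753277]
tab 51 [ 0.58595554 -0.3155496   0.14539101] (array([ 0.58868186, -0.31126278,  0.1492147 ]), array([ 0.55163258, -0.31888653,  0.12576577]))
```

>>> step_arm:
  targets: [33,6,0,0,33,6,0,0,33,6,0,0,34,5,0,0,0,0,10,0]

```text
clock: 50.4
tcp_pos: [0.5905, -0.3162, 0.2008]
orientation: [180.0, -0.1, 3.7]
wrist_force: [-0.3, -1.1, 0.3]
gripper_width: 0.4
grip_force: 0.0
```

>>> step_arm:
  targets: [0,0,25,0,0,0,25,0,0,0,25,0,0,0,8,0,0,0,0,0]

```text
clock: 50.9
tcp_pos: [0.5865, -0.3159, 0.1171]
orientation: [-179.9, 0.1, 3.6]
wrist_force: [-0.2, -0.1, 0.1]
gripper_width: 0.396
grip_force: 0.0
```

>>> step_arm:
  targets: [0,0,0,0,0,0,0,0,0,0,0,0,0,0,0,0,0,0,0,0]
  jaw: 0
  squeeze: 20

```text
clock: 51.4
tcp_pos: [0.5878, -0.3157, 0.1192]
orientation: [-180.0, -0.0, 3.6]
wrist_force: [0.9, 4.8, 3.6]
gripper_width: 0.104
grip_force: 20.0
```

Now the arc in reverse.

>>> step_arm:
  targets: [-5,0,-5,0,-5.4,0,-4.8,0,-11.5,0,-8.5,0,-12.4,0,-7.1,0,-13.2,0,-5.5,0]

```text
clock: 51.9
tcp_pos: [0.5383, -0.3188, 0.1494]
orientation: [-179.9, 0.1, 3.6]
wrist_force: [-0.2, 3.9, -11.4]
gripper_width: 0.105
grip_force: 20.0
```

>>> step_arm:
  targets: [-13.7,0,-3.9,0,-14.1,0,-2.2,0,-14.3,0,-0.5,0,-14.2,0,1.2,0,-14,0,2.9,0]

```text
clock: 52.4
tcp_pos: [0.4693, -0.3233, 0.1533]
orientation: [180.0, -0.1, 3.6]
wrist_force: [3.1, 8.0, 0.2]
gripper_width: 0.106
grip_force: 20.0
```

>>> step_arm:
  targets: [-13.5,0,4.5,0,-12.9,0,6.1,0,-12.1,0,7.6,0,-11.1,0,9,0,0,0,0,0]

```text
clock: 52.9
tcp_pos: [0.4181, -0.3265, 0.1252]
orientation: [-180.0, 0.1, 3.6]
wrist_force: [-3.4, 6.1, 1.6]
gripper_width: 0.104
grip_force: 20.0
```

>>> step_arm:
  targets: [-9.9,0,10.3,0,-5,0,5.7,0,-3.6,0,5.7,0,0,0,1,0,0,0,0,0]

```text
clock: 53.4
tcp_pos: [0.3999, -0.3277, 0.1029]
orientation: [-180.0, 0.1, 3.6]
wrist_force: [-8.6, 5.7, 6.0]
gripper_width: 0.108
grip_force: 20.0
```

>>> step_arm:
  targets: [0,0,1,0,0,0,1,0,0,0,0,0,0,0,0,0,0,0,0,0]

```text
clock: 53.9
tcp_pos: [0.3996, -0.3277, 0.1013]
orientation: [-180.0, 0.2, 3.6]
wrist_force: [-13.4, 5.3, 12.0]
gripper_width: 0.107
grip_force: 20.0
```

>>> step_arm:
  targets: [0,0,1,0,0,0,1,0,0,0,0,0,0,0,0,0,0,0,0,0]

```text
clock: 54.4
tcp_pos: [0.4003, -0.3277, 0.1005]
orientation: [-180.0, 0.1, 3.6]
wrist_force: [-12.8, 11.5, 24.3]
gripper_width: 0.104
grip_force: 20.0
```

>>> step_arm:
  targets: [0,0,0,0,0,0,0,0,0,0,0,0,0,0,-15,0,0,0,-30,0]
  jaw: 0.4

```text
clock: 54.9
tcp_pos: [0.401, -0.3275, 0.1422]
orientation: [-179.9, 0.1, 3.6]
wrist_force: [-0.2, -0.2, 0.6]
gripper_width: 0.395
grip_force: 0.0
```

>>> step_arm:
  targets: [0,0,-30,0,0,0,-30,0,0,0,-30,0,0,0,0,0,0,0,0,0]
  jaw: 0

```text
clock: 55.4
tcp_pos: [0.4019, -0.3282, 0.2333]
orientation: [179.9, -0.0, 3.6]
wrist_force: [-1.5, -1.1, 0.5]
gripper_width: 0.03
grip_force: 0.0
```

```bash
python3 plan.py .415 -.3251 .11 3.6; python3 - <<'E'
from h import *
p=capture('wrist'); W=cloud(p); c=p['color'].astype(int)
g=(c[...,0]-c[...,2]>60)&(W[...,2]>.085)&(abs(W[...,0]-.45)<.07)&(abs(W[...,1]+.32)<.06)
q=W[g]; A=np.c_[q[:,:2]-[.45,-.32],np.ones(len(q))]; s=np.linalg.lstsq(A,q[:,2],rcond=None)[0]; print('guard plane slope x,y,z0',s.round(4),len(q))
p0=dict(np.load('w1.npz'))
m=(W[...,2]>.103)&(W[...,2]<.14)&(abs(W[...,1]+.326)<.04)&(abs(W[...,0]-.4)<.04); q=W[m]; print('tab',q.mean(0),q[:,2].max(),len(q))
p=capture('top'); W=cloud(p); c=p['color'].astype(int)
E
```

```text
t 55.4 tcp [ 0.4019 -0.3282  0.2333] rpy [ 1.7994e+02 -4.0000e-02  3.5900e+00] w 0.03 f [-1.5 -1.1  0.5] 0.0
to (0.415, -0.3251, 0.11, 3.6) turn -0.000 then tool mm [np.float64(13.3), np.float64(-2.2), np.float64(123.3)]
guard plane slope x,y,z0 [-0.0217 -0.0019  0.0969] 6557
tab [ 0.40401224 -0.32745958  0.12083546] 0.12699859751803 347
```

>>> step_arm:
  targets: [0,0,30,0,0,0,30,0,0,0,25,0,0,0,13,0,0,0,0,0]

```text
clock: 56.0
tcp_pos: [0.4011, -0.3272, 0.1332]
orientation: [-179.8, 0.2, 3.6]
wrist_force: [0.5, -0.9, 0.7]
gripper_width: 0.003
grip_force: 0.0
```

>>> step_arm:
  targets: [0,0,3,0,0,0,3,0,0,0,2,0,0,0,1,0,0,0,0,0]

```text
clock: 56.5
tcp_pos: [0.4021, -0.3281, 0.1263]
orientation: [180.0, -0.0, 3.6]
wrist_force: [-0.2, 0.9, -0.2]
gripper_width: 0.006
grip_force: 0.0
```

>>> step_arm:
  targets: [0,0,1,0,0,0,0,0,0,0,0,0,0,0,0,0,0,0,0,0]

```text
clock: 57.0
tcp_pos: [0.4021, -0.3281, 0.126]
orientation: [180.0, -0.0, 3.6]
wrist_force: [-3.2, 1.4, 10.1]
gripper_width: 0.003
grip_force: 4.7
```

>>> step_arm:
  targets: [0,0,1,0,0,0,0,0,0,0,-15,0,0,0,-30,0,0,0,-35,0]

```text
clock: 57.5
tcp_pos: [0.4015, -0.3275, 0.2045]
orientation: [-179.9, 0.1, 3.6]
wrist_force: [-0.1, 0.2, 0.0]
gripper_width: 0.006
grip_force: 0.0
```

>>> step_arm:
  targets: [-5,-20,-35,0,-5,-25,-30,0,0,-25,0,0,0,-25,0,0,0,-25,0,0]

```text
clock: 58.0
tcp_pos: [0.3842, -0.2078, 0.2694]
orientation: [180.0, -0.0, 3.6]
wrist_force: [0.0, -0.5, -0.1]
gripper_width: 0.006
grip_force: 0.0
```

>>> step_arm:
  targets: [0,0,0,0,0,0,0,0,0,0,0,0,0,0,0,0,0,0,0,0]

```text
clock: 58.5
tcp_pos: [0.3844, -0.2093, 0.269]
orientation: [-180.0, 0.0, 3.6]
wrist_force: [0.5, 0.1, 0.4]
gripper_width: 0.006
grip_force: 0.0
```

```bash
python3 - <<'E'
from tray import *
p=capture('top'); save(p,'t3.png'); W=cloud(p)
y=np.radians(6.7); tray(p,(.46455+.109*np.cos(y),.2157+.109*np.sin(y)))
q=W[(W[...,2]>.06)&(W[...,2]<.1)&(abs(W[...,0]-.48)<.05)&(abs(W[...,1]-.36)<.05)];print('clamp',cv2.minAreaRect((q[:,:2]*1000).astype(np.float32)))
q=W[(W[...,2]>.093)&(W[...,2]<.11)&(abs(W[...,0]-.51)<.04)&(abs(W[...,1]-.19)<.03)];print('post',q.mean(0))
q=W[(W[...,2]>.085)&(abs(W[...,1]+.32)<.1)&(abs(W[...,0]-.44)<.1)&(W[...,2]<.14)]; g=q[q[:,2]>.108]; print('tab',g.mean(0) if len(g) else 0)
for k in ['wrench','filter','driver','cup']:
    for d in outline_of(p,k)[:1]:
        q=W[d['pixels']]; print(k,np.median(q,0).round(3))
E
```

```text
lane -0.06 extent a [-0.0758  0.0893] stub a -0.021 b -0.0048 slope deg 0.0 top z 0.0552
lane 0 extent a [-0.078   0.0828] stub a -0.0221 b -0.0005 slope deg 0.2 top z 0.0552
lane 0.06 extent a [-0.0773  0.0789] stub a -0.0219 b -0.0012 slope deg -0.1 top z 0.0552
clamp ((479.1912841796875, 358.12548828125), (16.3873348236084, 63.85842514038086), 6.470489978790283)
post [0.50207473 0.19074903 0.09948146]
tab 0
wrench [nan nan nan]
filter [nan nan nan]
driver [nan nan nan]
```

View pics/t3.png

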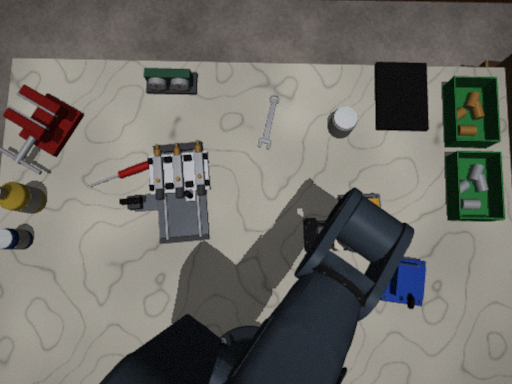

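```bash
python3 - <<'E'
from h import *
def red(p,n):
    W=cloud(p); c=p['color'].astype(int)
    m=(c[...,0]-c[...,1]>50)&(c[...,0]-c[...,2]>50)&(abs(c[...,1]-c[...,2])<40)&(abs(W[...,0]-.57)<.14)&(abs(W[...,1]-.35)<.12)&(W[...,2]<.06)
    q=W[m]; 
    if len(q)<5: print(n,len(q)); return
    print(n,len(q),'mean',q.mean(0).round(4),cv2.minAreaRect((q[:,:2]*1000).astype(np.float32)),'z',q[:,2].max().round(4))
K=capture('top'); red(K,'now')
for f in ['top0','t2']:
    p=dict(K); p['color']=cv2.cvtColor(cv2.imread(f'pics/{f}.png'),cv2.COLOR_BGR2RGB)
    # z from plane z=.02 ray
    c=p['color'].astype(int); v,u=np.nonzero((c[...,0]-c[...,1]>50)&(c[...,0]-c[...,2]>50)&(abs(c[...,1]-c[...,2])<40))
    k=(u>85)&(u<160)&(v>150)&(v<200); u,v=u[k],v[k]
    M=p['mtx']; d=np.stack([(u-M[0,2])/M[0,0],-(v-M[1,2])/M[1,1],-np.ones(len(u))],-1)@p['pose'][:3,:3].T; o=p['pose'][:3,3]
    P=o+d*((.02-o[2])/d[:,2])[:,None]; print(f,len(P),P.mean(0).round(4),cv2.minAreaRect((P[:,:2]*1000).astype(np.float32)))
for f in ['w1','w2']: red(dict(np.load(f+'.npz')),f)
E
python3 - <<'E'
import cv2,numpy as np
a=cv2.imread('pics/top0.png')[130:250,80:230]; b=cv2.imread('pics/t3.png')[130:250,80:230]
cv2.imwrite('pics/cmp.png',cv2.resize(np.hstack([a,b]),None,fx=2.6,fy=2.6))
E
```

```text
now 222 mean [0.5824 0.3697 0.0234] ((583.6987915039062, 369.2333068847656), (24.232219696044922, 100.4339828491211), 21.186731338500977) z 0.0419
top0 211 [0.5795 0.3643 0.02  ] ((579.8560180664062, 365.7502746582031), (99.02064514160156, 21.273754119873047), 75.33677673339844)
t2 227 [0.5831 0.3704 0.02  ] ((582.809814453125, 371.15576171875), (23.311847686767578, 96.65569305419922), 21.49648094177246)
w1 8 mean [0.5705 0.3807 0.0181] ((570.813720703125, 380.51336669921875), (3.9619038105010986, 2.2563586235046387), 66.70320129394531) z 0.0204
w2 0
```

View pics/cmp.png

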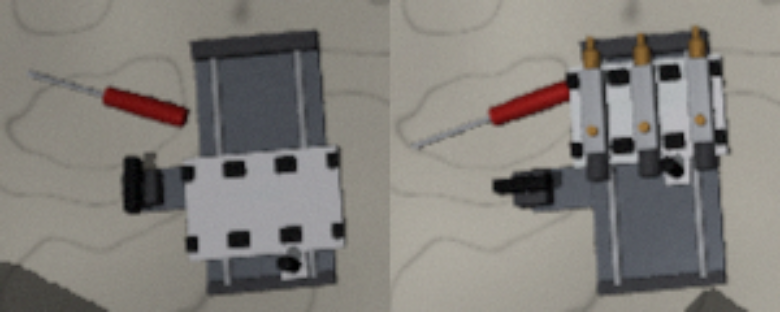

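```bash
python3 plan.py .50 .33 .27 111.3
```

```text
t 58.8 tcp [ 0.3844 -0.2089  0.269 ] rpy [-180.      0.      3.59] w 0.005 f [-0.4 -0.8  0.9] 0.0
to (0.5, 0.33, 0.27, 111.3) turn -1.880 then tool mm [np.float64(460.1), np.float64(303.4), np.float64(-1.0)]
```

>>> step_arm:
  targets: [10.7,-37.9,0,0,10.7,-37.9,0,0,10.7,-37.9,0,0,10.7,-37.9,0,0,10.7,-37.9,0,0]

```text
clock: 59.3
tcp_pos: [0.426, -0.0147, 0.2692]
orientation: [180.0, -0.0, 3.6]
wrist_force: [0.6, 0.3, -1.2]
gripper_width: 0.006
grip_force: 0.0
```

>>> step_arm:
  targets: [10.7,-37.9,0,0,10.7,-37.9,0,0,10.7,-37.9,0,0,10.7,-37.9,0,0,10.7,-37.9,0,0]

```text
clock: 59.8
tcp_pos: [0.4675, 0.1779, 0.2691]
orientation: [180.0, -0.0, 3.6]
wrist_force: [-0.5, 0.2, 0.6]
gripper_width: 0.004
grip_force: 0.0
```

>>> step_arm:
  targets: [10.7,-37.9,0,0,10.7,-37.9,0,0,10.7,-37.9,0,0,10.7,-37.9,0,0,0,0,0,-0.12]

```text
clock: 60.3
tcp_pos: [0.5007, 0.3337, 0.2683]
orientation: [-180.0, 0.0, 10.6]
wrist_force: [-0.7, 0.3, 0.8]
gripper_width: 0.006
grip_force: 0.0
```

>>> step_arm:
  targets: [0,0,0,-0.135,0,0,0,-0.135,0,0,0,-0.135,0,0,0,-0.135,0,0,0,-0.135]
  jaw: 0.6

```text
clock: 60.8
tcp_pos: [0.5006, 0.3302, 0.2689]
orientation: [-180.0, 0.0, 49.5]
wrist_force: [0.6, -0.1, 0.5]
gripper_width: 0.384
grip_force: 0.0
```

>>> step_arm:
  targets: [0,0,0,-0.135,0,0,0,-0.135,0,0,0,-0.135,0,0,0,-0.135,0,0,0,-0.135]

```text
clock: 61.3
tcp_pos: [0.5006, 0.3302, 0.2689]
orientation: [-180.0, 0.0, 88.1]
wrist_force: [0.2, 0.1, 0.1]
gripper_width: 0.599
grip_force: 0.0
```

>>> step_arm:
  targets: [0,0,0,-0.135,0,0,0,-0.135,0,0,0,-0.135,0,0,0,0,0,0,0,0]

```text
clock: 61.8
tcp_pos: [0.5006, 0.3302, 0.269]
orientation: [-180.0, 0.0, 110.8]
wrist_force: [0.0, -0.0, 0.2]
gripper_width: 0.604
grip_force: 0.0
```

```bash
python3 plan.py; python3 - <<'E'
from h import *
p=capture('wrist'); save(p,'w5.png'); W=cloud(p); c=p['color'].astype(int)
m=(c[...,0]-c[...,1]>50)&(c[...,0]-c[...,2]>50)&(abs(c[...,1]-c[...,2])<40)&(abs(W[...,0]-.57)<.14)&(abs(W[...,1]-.35)<.12)&(W[...,2]<.06)
q=W[m]; print(len(q),q.mean(0) if len(q) else 0,cv2.minAreaRect((q[:,:2]*1000).astype(np.float32)) if len(q)>5 else 0,q[:,2].max() if len(q) else 0)
# profile along tray axis, between lanes b=+30 and outer, from a
y=np.radians(6.8); ax=np.array([np.cos(y),np.sin(y)]); nn=np.array([-ax[1],ax[0]])
r=W[...,:2]-np.array([.5728,.2284]); a=r@ax; b=r@nn
for b0 in (.03,-.03,.08):
    k=(abs(b-b0)<.006)&(a>-.08)&(a<.11)
    print(b0,[(round(t,3),round(float(np.median(W[...,2][k&(abs(a-t)<.0015)])),3)) for t in np.arange(.05,.09,.003) if (k&(abs(a-t)<.0015)).any()])
E
```

```text
t 61.8 tcp [0.5006 0.3302 0.269 ] rpy [-179.99    0.    110.8 ] w 0.604 f [ 0.  -0.   0.2] 0.0
1118 [0.58085068 0.371447   0.02311917] ((582.4189453125, 370.4826965332031), (22.677387237548828, 96.55248260498047), 21.370441436767578) 0.027728958886642507
0.03 [(np.float64(0.068), 0.011), (np.float64(0.071), 0.012), (np.float64(0.077), 0.027), (np.float64(0.08), 0.028), (np.float64(0.083), 0.028), (np.float64(0.086), 0.028), (np.float64(0.089), 0.028)]
-0.03 [(np.float64(0.05), 0.045), (np.float64(0.053), 0.044), (np.float64(0.056), 0.03), (np.float64(0.059), 0.029)]
0.08 [(np.float64(0.05), 0.044), (np.float64(0.053), 0.043), (np.float64(0.056), 0.03), (np.float64(0.059), 0.029), (np.float64(0.062), 0.03), (np.float64(0.065), -0.0), (np.float64(0.068), 0.006), (np.float64(0.071), 0.002), (np.float64(0.074), 0.001), (np.float64(0.077), 0.0), (np.float64(0.08), 0.001), (np.float64(0.083), 0.001), (np.float64(0.086), 0.001), (np.float64(0.089), 0.001)]
```

View pics/w5.png

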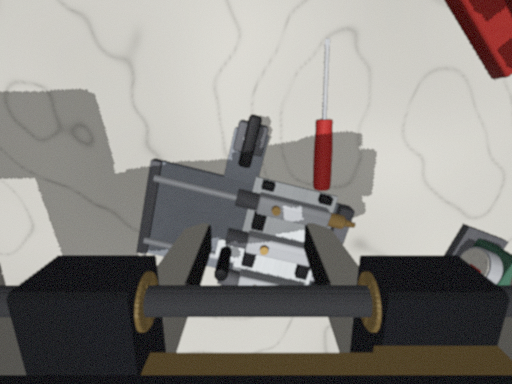

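```bash
python3 plan.py .5826 .3705 .08 111.4 .5826 .3705 .005 111.4
```

```text
t 61.85 tcp [0.5006 0.3302 0.269 ] rpy [-180.      0.    110.82] w 0.595 f [ 0.4  0.9 -0.2] 0.0
to (0.5826, 0.3705, 0.08, 111.4) turn -0.010 then tool mm [np.float64(7.6), np.float64(91.0), np.float64(189.0)]
to (0.5826, 0.3705, 0.005, 111.4) turn -0.000 then tool mm [np.float64(0.0), np.float64(0.0), np.float64(75.0)]
```

>>> step_arm:
  targets: [2.6,30,0,-0.01,2.5,30,5,0,2.5,31,30,0,0,0,35,0,0,0,35,0]

```text
clock: 62.35
tcp_pos: [0.583, 0.3706, 0.1623]
orientation: [180.0, 0.0, 111.4]
wrist_force: [-0.5, -0.2, 0.2]
gripper_width: 0.604
grip_force: 0.0
```

>>> step_arm:
  targets: [0,0,35,0,0,0,30,0,0,0,19,0,0,0,0,0,0,0,0,0]

```text
clock: 62.85
tcp_pos: [0.5828, 0.3706, 0.0807]
orientation: [180.0, -0.0, 111.5]
wrist_force: [0.1, 0.1, 0.4]
gripper_width: 0.599
grip_force: 0.0
```

```bash
python3 plan.py .5826 .3705 .005 111.4
```

```text
t 62.85 tcp [0.5828 0.3706 0.0807] rpy [179.98  -0.   111.52] w 0.599 f [0.1 0.1 0.4] 0.0
to (0.5826, 0.3705, 0.005, 111.4) turn 0.002 then tool mm [np.float64(-0.0), np.float64(-0.3), np.float64(75.7)]
```

>>> step_arm:
  targets: [0,0,20,0,0,0,20,0,0,0,20,0,0,0,15,0,0,0,0,0]

```text
clock: 63.35
tcp_pos: [0.5821, 0.3702, 0.0042]
orientation: [-179.9, 0.0, 111.6]
wrist_force: [-0.2, 0.4, -0.9]
gripper_width: 0.601
grip_force: 0.0
```

>>> step_arm:
  targets: [0,0,0,0,0,0,0,0,0,0,0,0,0,0,0,0,0,0,0,0]
  jaw: 0
  squeeze: 20

```text
clock: 63.85
tcp_pos: [0.5829, 0.3706, 0.0056]
orientation: [180.0, -0.0, 111.6]
wrist_force: [0.7, 0.8, 3.0]
gripper_width: 0.264
grip_force: 20.0
```

>>> step_arm:
  targets: [0,0,-10,0,0,0,-15,0,0,0,-10,0.1,0,0,0,0.13,0,0,0,0.13]

```text
clock: 64.35
tcp_pos: [0.5831, 0.3705, 0.042]
orientation: [179.9, -0.0, 90.7]
wrist_force: [-0.2, 0.0, -1.1]
gripper_width: 0.26
grip_force: 20.0
```

>>> step_arm:
  targets: [0,0,0,0.13,0,0,0,0.142,-3,-2,0,0,0,0,0,0,0,0,0,0]

```text
clock: 64.85
tcp_pos: [0.5799, 0.368, 0.0406]
orientation: [180.0, -0.0, 75.6]
wrist_force: [0.1, 0.8, -1.1]
gripper_width: 0.263
grip_force: 20.0
```

```bash
python3 plan.py .579 .366 .0055 75.2
```

```text
t 64.85 tcp [0.5799 0.368  0.0406] rpy [179.98  -0.    75.57] w 0.263 f [ 0.1  0.8 -1.1] 20.0
to (0.579, 0.366, 0.0055, 75.2) turn 0.006 then tool mm [np.float64(-2.1), np.float64(-0.4), np.float64(35.1)]
```

>>> step_arm:
  targets: [-1,0,10,0.006,0,0,12,0,0,0,9,0,0,0,3.5,0,0,0,0,0]

```text
clock: 65.35
tcp_pos: [0.5793, 0.3668, 0.0048]
orientation: [-179.9, 0.1, 75.1]
wrist_force: [-1.5, -0.6, 2.1]
gripper_width: 0.263
grip_force: 20.0
```

>>> step_arm:
  targets: [0,0,0.5,0,0,0,0,0,0,0,0,0,0,0,0,0,0,0,0,0]

```text
clock: 65.85
tcp_pos: [0.5794, 0.3668, 0.0048]
orientation: [-180.0, 0.0, 75.1]
wrist_force: [-1.5, -1.5, 3.6]
gripper_width: 0.263
grip_force: 20.0
```

>>> step_arm:
  targets: [0,0,0,0,0,0,0,0,0,0,0,0,0,0,0,0,0,0,-15,0]
  jaw: 0.5

```text
clock: 66.35
tcp_pos: [0.5786, 0.3665, 0.0187]
orientation: [-179.9, 0.1, 75.0]
wrist_force: [-0.1, -0.1, -0.6]
gripper_width: 0.499
grip_force: 0.0
```

>>> step_arm:
  targets: [0,0,-30,0,0,0,-35,0,0,0,-35,0,0,0,-35,0,0,0,-35,0]

```text
clock: 66.85
tcp_pos: [0.5796, 0.3671, 0.1929]
orientation: [179.9, -0.0, 75.0]
wrist_force: [-1.0, -0.3, 0.6]
gripper_width: 0.496
grip_force: 0.0
```

>>> step_arm:
  targets: [-40,0,0,0,-40,0,0,0,-40,0,0,0,-40,0,0,0,-40,0,0,0]

```text
clock: 67.35
tcp_pos: [0.5275, 0.1725, 0.1913]
orientation: [179.9, -0.0, 75.1]
wrist_force: [0.8, -0.3, 0.3]
gripper_width: 0.498
grip_force: 0.0
```

>>> step_arm:
  targets: [-40,0,0,0,-40,0,0,0,-40,0,0,0,-40,0,0,0,-40,0,0,0]

```text
clock: 67.85
tcp_pos: [0.4759, -0.0208, 0.1913]
orientation: [179.9, -0.0, 75.1]
wrist_force: [0.5, 0.4, 0.3]
gripper_width: 0.5
grip_force: 0.0
```

>>> step_arm:
  targets: [0,0,0,0,0,0,0,0,0,0,0,0,0,0,0,0,0,0,0,0]

```text
clock: 68.35
tcp_pos: [0.4766, -0.0186, 0.1901]
orientation: [180.0, -0.0, 75.1]
wrist_force: [-0.1, -0.7, -0.5]
gripper_width: 0.502
grip_force: 0.0
```

```bash
python3 plan.py; python3 - <<'E'
from tray import *
p=capture('top'); save(p,'t4.png'); W=cloud(p)
y=np.radians(6.7); tray(p,(.46455+.109*np.cos(y),.2157+.109*np.sin(y)))
def reds(f):
    c=cv2.cvtColor(cv2.imread(f'pics/{f}.png'),cv2.COLOR_BGR2RGB).astype(int); v,u=np.nonzero((c[...,0]-c[...,1]>50)&(c[...,0]-c[...,2]>50)&(abs(c[...,1]-c[...,2])<40))
    k=(u>85)&(u<160)&(v>150)&(v<200); u,v=u[k],v[k]
    M=p['mtx']; d=np.stack([(u-M[0,2])/M[0,0],-(v-M[1,2])/M[1,1],-np.ones(len(u))],-1)@p['pose'][:3,:3].T; o=p['pose'][:3,3]
    P=o+d*((.02-o[2])/d[:,2])[:,None]; print(f,len(P),P.mean(0).round(4),cv2.minAreaRect((P[:,:2]*1000).astype(np.float32)))
reds('top0'); reds('t4')
q=W[(W[...,2]>.06)&(W[...,2]<.1)&(abs(W[...,0]-.48)<.05)&(abs(W[...,1]-.36)<.05)];print('clamp',cv2.minAreaRect((q[:,:2]*1000).astype(np.float32)))
q=W[(W[...,2]>.093)&(W[...,2]<.11)&(abs(W[...,0]-.51)<.04)&(abs(W[...,1]-.19)<.03)];print('post',q.mean(0))
q=W[(W[...,2]>.085)&(abs(W[...,1]+.32)<.1)&(abs(W[...,0]-.44)<.1)&(W[...,2]<.14)]; g=q[q[:,2]>.108]; print('tab',g.mean(0) if len(g) else 0); g=q[q[:,2]<.104];print(cv2.minAreaRect((g[:,:2]*1000).astype(np.float32)))
for k in ['wrench','filter','driver','cup']:
    for d in outline_of(p,k)[:2]:
        q=W[d['pixels']]; q=q[~np.isnan(q[:,0])]; print(k,np.median(q,0).round(3))
a=cv2.imread('pics/top0.png')[100:320,80:450]; b=cv2.imread('pics/t4.png')[100:320,80:450]; cv2.imwrite('pics/cmp2.png',np.hstack([a,b]))
E
```

```text
t 68.35 tcp [ 0.4766 -0.0186  0.1901] rpy [180.    -0.    75.12] w 0.502 f [-0.1 -0.7 -0.5] 0.0
lane -0.06 extent a [-0.0762  0.0806] stub a -0.0202 b -0.0047 slope deg -0.2 top z 0.0551
lane 0 extent a [-0.0776  0.0835] stub a -0.0219 b -0.0005 slope deg 0.4 top z 0.0554
lane 0.06 extent a [-0.0775  0.0758] stub a -0.0221 b -0.0012 slope deg -0.1 top z 0.0553
top0 211 [0.5795 0.3643 0.02  ] ((579.8560180664062, 365.7502746582031), (99.02064514160156, 21.273754119873047), 75.33677673339844)
t4 213 [0.5802 0.3682 0.02  ] ((580.5956420898438, 369.0986328125), (98.21284484863281, 22.069873809814453), 74.19386291503906)
clamp ((479.31134033203125, 358.3936462402344), (16.91671371459961, 62.3028564453125), 7.2988080978393555)
post [0.50247293 0.19048492 0.09948665]
tab [ 0.39898349 -0.32506598  0.12062123]
((443.8982849121094, -323.6644287109375), (108.86133575439453, 77.04946899414062), 3.15251088142395)
wrench [ 0.751 -0.045  0.007]
wrench [0.571 0.212 0.032]
filter [ 0.723 -0.259  0.098]
driver [0.579 0.373 0.022]
cup [ 0.306 -0.198  0.011]
```

View pics/cmp2.png

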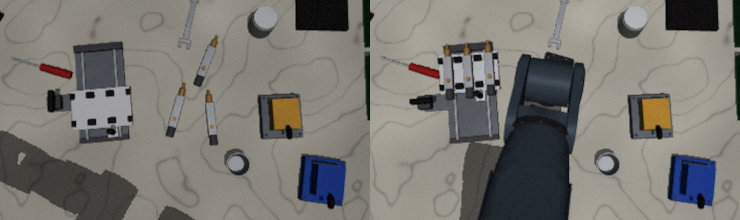

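```bash
python3 -c "
from workcell import *
print(job_done())"
```

```text
the job is handed in; nothing more can be done
None
```

The job is handed in: all three injectors lie centred in their lanes, the tray is at its stop, the clamp is locked, the toggle is ON and the guard is shut. However, pushing the tray knocked the screwdriver round by about 36°; I put it back to within about 4 mm and 1° of where it lay. The tray stopped hard after about 109 mm, with about 12 mm showing to the end bar, and did not move under a 31 N push.

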